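Open the extraction booth's sash to its mark and start the fan

TASK

Get the small extraction booth ready for work: with your fingertips push its sliding window up from beneath the lip, without gripping it, until the top of the lip is level with the point of the height pointer on the right-hand column, and leave it standing there. Then press the push-button on the bench fully in to start the fan. Nothing is to be picked up, and the pointer and the things lying about stay where they are.

Things in the scene. Friction and masses are not known exactly. Their poses are not given: they have to be found in the camera images.
- booth: grey and white box-shaped extraction booth fixed on the bench, 340 wide (y), 140 deep (x), 400 high, duct collar on top. Origin: centre of its underside; x points from its open front into the booth, y to the left seen from the robot, z up; turned up to 0.2 rad. Two front columns (30 x 34) stand 55 before the origin and 153 to either side; its 12 high floor ends 70 before the origin
- sash (a joint): height of the clear sliding window (sash) in m, 0 to 0.215, growing upward. The underside of its lip is 0.020 + this value above the bench, the top of the lip 0.036 + this value. Counterweighted: it takes 2 to 6 N to move up or down and stays wherever it is left. It starts a little open
- lip_front (a point): middle of the front lower edge of the lip, an aluminium ledge along the bottom of the sash that juts 46 out of the window frame towards the robot, 250 long (y), 16 thick, its underside flat and level; axes as the booth's. The window's plane is 50 behind this edge. Fingers pressing on the upper and the lower half of the lip at once count as gripping it
- lip_index (a point): top of the lip at its right-hand end (the end nearest the pointer)
- pointer_tip (a point): point of the height pointer, a small dark steel block with a triangular point and a round clamping knob, on the front of the booth's right-hand column. The point looks sideways at the end of the lip; the window is at the mark when the top of the lip is at its height. It is clamped but can be knocked out of place
- fan_button (a joint): travel of the push-button in m, 0 out to 0.007 fully in; it is sprung (about 5 N) and comes back
- fan_button_top (a point): centre of the top of the round black push-button (36 across), which looks straight up from a small grey box fixed on the bench, to the left or the right of the booth's front
- weight_block: bystander: steel weight 50x62x48 with a wooden knob. Origin: centre of its underside
- die_link: bystander: oblong cutting die 75x34x30 lying before the booth. Origin: centre of its underside
- die_block: bystander: oblong cutting die 88x40x30. Origin: centre of its underside
- hole_punch0: bystander: steel punch 104 long, 14 thick. Origin: centre of its underside
- blanks_tan: bystander: bundle of tan blanks 93x60x21. Origin: centre of its underside
- beveler: bystander: hand tool with a wooden handle, 130 long, 24 thick. Origin: centre of its underside
There are look-alikes about, which are no part of the job. Of the things that look like the part that bears fan_button, the largest one is meant.

How it is judged (in metres and radians):
On the way, in this order (a step that is already met when the one before it is completed fails the run):
1. the fingers push on the lip from beneath (contact force between the fingers and sash_c0 above 1 N), for 0.1 s.
2. the top of the lip is level with the pointer (within 10 mm) and the sash is still (z of lip_index in the frame of pointer_tip between -0.01 and 0.01 m and velocity of joint sash between -0.01 and 0.01 m/s and contact force between the fingers and sash_c0 below 0.2 N), for 0.3 s.
3. the button is pressed fully in by the fingers (value of joint fan_button above 0.0055 m and contact force between the fingers and anything else above 1 N), for 0.05 s.
At the end, for the whole second after the job is handed in: The sash stands still by itself with the top of its lip within 10 mm of the pointer's height, and the button, having been pressed fully in after that, is out again (z of lip_index in the frame of pointer_tip between -0.01 and 0.01 m and velocity of joint sash between -0.005 and 0.005 m/s and value of joint fan_button below 0.002 m); the robot touches nothing.
It fails at once if the lip is gripped (fingers press on its upper and lower half at once) (contact force between the fingers and sash_c0 above 2 N and contact force between the fingers and sash_c1 above 2 N).
It fails at once if the height pointer is moved by more than 5 mm (distance of pointer_tip from where it was at the start of the episode above 0.005 m).
It fails at once if a bystander is moved by more than 20 mm (distance of any of weight_block, die_link, die_block, hole_punch0, blanks_tan, beveler from where it was at the start of the episode above 0.02 m).
It also fails if it takes over 48 s, if anything falls off the work surface, if the arm or the gripper's body presses on something with over 40 N, if the wrist force passes 120 N, or if a joint passes its speed limit or range.

ROBOT

A 6-joint arm with a two-finger parallel gripper is mounted at the origin on a cart in front of the work surface, level with it; the furniture and walls round the work are solid. World frame = base frame: x ahead of the robot, y to its left, z up, the work surface at z = 0. Lengths are in mm, angles in rad, forces in N, time in s.
With the tool pointing down it reaches from about 350 to 775 mm from the base axis. Payload 7.3 kg.
Tool frame: the origin (TCP) lies between the finger pads; the fingertips stand tcp_to_tips ahead of it and the grasp point (between the pads) lies 5 mm behind it (tcp_to_tips is the distance from the TCP to the fingertips, in mm); z points along the fingers, x is the direction in which the jaws open and shut, and the axes are right-handed (so a half turn about z gives the same grasp; the last joint's range is limited). The gripper opens to 92 mm and grips with 3 to 60 N. Pads are 19 mm wide; open, the fingers measure 130 mm over their backs; the gripper's body (75 mm by 190 mm) begins 47 mm behind the grasp point.
Start: joints at [1.189, 0.342, 1.524, -0, 1.275, -0.146], TCP at [122.634, 510.494, 240.741] pointing down, gripper open.
Joint ranges: [-2.53, 2.53], [-0.77, 2.02], [0.04, 2.7], [-1, 4.14], [0.28, 2.66], [-3.11, 3.11]. Speed limits (rad/s): [2.57, 2.57, 3.14, 3.14, 3.14, 3.14].

INTERFACE

Orientations are given as [roll, pitch, yaw] about the fixed x, y, z axes, in that order (R = Rz(yaw) Ry(pitch) Rx(roll)).
In Python, from plant import * gives the robot as it stands.
- The arm moves only by the tool drive_tool, never from a script. Its argument "deltas" is a list of rows, each an object of numbers: "hand": the gripper's target within -1 to 1 (shut at 1, half-way at 0, fully open at -1); "tx", "ty", "tz": the shift along the tool's x, y, z each as a share of 4 cm, from -1 to 1; "wx", "wy", "wz": the turn, a rotation vector about the tool's x, y, z each as a share of 5 degrees, from -1 to 1. In form: [{"hand": .., "tx": .., "ty": .., "tz": .., "wx": .., "wy": .., "wz": ..}, ...]. A call has 1 to 20 rows; each row shifts and turns the commanded pose from where the row before left it, along the tool's axes as they then stand; what a row does not reach is not made up. A row lasts 1/12 s, in which the tool goes at most 41.7 mm and 7.16 degrees, less where a joint would pass 70% of its speed; a pose out of reach is approached as far as the arm can. A call with a number of a shift or a turn outside -1 to 1 is refused whole. A call with a gripper value outside its range is refused whole. The fingers move at their own pace and stop on an object; the grip force is fixed at half the most. Time passes only in rows, so rows that do not move let the fingers close. It gives the time, the measured TCP pose, the force and the opening at its end, in the units of the state.
- get_obs(): the state, without advancing time (a new reading comes with each control period).
- capture(name): name is "side" or "top" or "wrist"; returns the picture (384x512x3 uint8, red, green, blue); there is no depth.
- camera_model(name): a dict with "fx", "fy", "cx", "cy" (pixels), "rvec" (rotation vector, rad) and "tvec" (3), from world to camera coordinates, as OpenCV has them. Camera axes: x right, y down, z forward; pixel columns grow to the right and rows downward; lengths in mm; the calibration is good to about 2 mm. A picture is of the moment at which its call begins: read the wrist's pose just before it. camera_model takes no time and is no camera call; for the wrist camera it gives the pose at the moment of the call.
- close_job(): hands the job in, once; it reports no verdict.
The state is a dict: "time": time; "joint_positions": joint angles; "dq": joint speeds; "tau": joint torques, N m; "tool_pos": TCP position; "tcp_rot": TCP orientation; "contact_force": force on the tool from outside, world axes, zero at the start; "moment": the same for the moment, N m; "grip_width": finger opening in mm.
Only numpy, scipy, OpenCV 4.12 (cv2) and the standard library are available. Lean on these libraries where they do the work, as an engineer would, in place of code of your own. Each camera call takes 0.05 s, during which the arm holds its last target.

## Working session

There is one attempt and no reset: what is moved stays moved. The work goes in short steps, Python scripts to look and compute and a tool call to move; the robot and the scene stay as the last step left them, time stands still between calls to the robot, and variables do not carry over. Pictures are saved under pics/ and viewed, and the job is handed in when it is done.

Besides the shell and the picture viewer there is one more tool, called after "Call:" by a JSON object that holds its "method" and its "body", one argument or row to a line. drive_tool: Moves the arm, as the interface text tells. Its arguments: {"type":"object","properties":{"deltas":{"type":"array","items":{"type":"object","properties":{"hand":{"type":"number"},"tx":{"type":"number"},"ty":{"type":"number"},"tz":{"type":"number"},"wx":{"type":"number"},"wy":{"type":"number"},"wz":{"type":"number"}}}}},"required":["deltas"]}

```bash
ls; mkdir -p pics; python3 - <<'E'
from plant import *
import cv2
o=get_obs();print(o)
for n in ["side","top","wrist"]:
    m=camera_model(n);print(n,m)
    cv2.imwrite(f"pics/{n}0.png",cv2.resize(capture(n)[:,:,::-1],(800,600),interpolation=cv2.INTER_CUBIC))
E
```

```text
pics
{'time': 0.0, 'joint_positions': array([ 1.18903209e+00,  3.42706019e-01,  1.52499883e+00, -7.19951712e-06,
        1.27541167e+00, -1.46008489e-01]), 'dq': array([-7.07134374e-04, -1.40109016e-04, -5.08218385e-04,  1.37579505e-03,
        5.47902416e-04, -8.13013534e-06]), 'tau': array([-1.03704246e-03, -4.31245708e+01, -2.44220906e+01,  7.17262086e-02,
        5.59456449e-02, -1.23304726e-04]), 'tool_pos': array([122.46914601, 510.12248341, 240.05997106]), 'tcp_rot': array([-3.14137776e+00,  1.50865566e-03,  1.33504285e+00]), 'contact_force': array([ 0.41820417,  0.5132897 , -0.38955534]), 'moment': array([ 0.01889483, -0.01416595,  0.01502251]), 'grip_width': 91.70018745892824}
side {'fx': 357.1330036444965, 'fy': 357.1330036444965, 'cx': 249.4546124631782, 'cy': 193.01571566068557, 'rvec': array([ 0.36447016, -2.48857751,  1.61247501]), 'tvec': array([483.12876943, 127.0856257 , 790.76009759])}
top {'fx': 491.3779062267064, 'fy': 491.3779062267064, 'cx': 255.19257179081777, 'cy': 190.30688262663026, 'rvec': array([ 2.01121656, -1.91493515,  0.43627183]), 'tvec': array([ -64.35987221,  486.19354018, 1235.06820937])}
wrist {'fx': 290.5797315831057, 'fy': 290.5797315831057, 'cx': 255.0668457176984, 'cy': 193.3698678108542, 'rvec': array([-2.28415207, -1.79822962, -0.25775165]), 'tvec': array([-524.74220102,  -33.88486356,  390.30736951])}
```

View pics/side0.png

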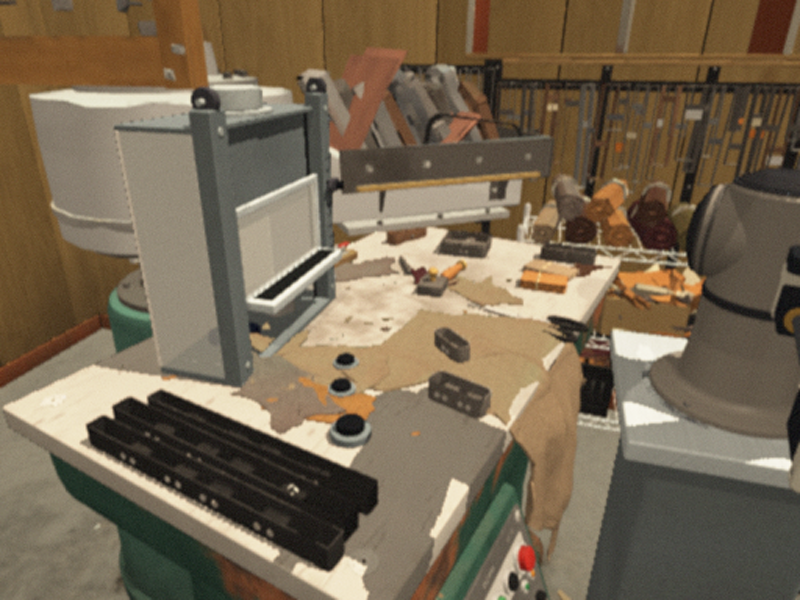

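View pics/top0.png

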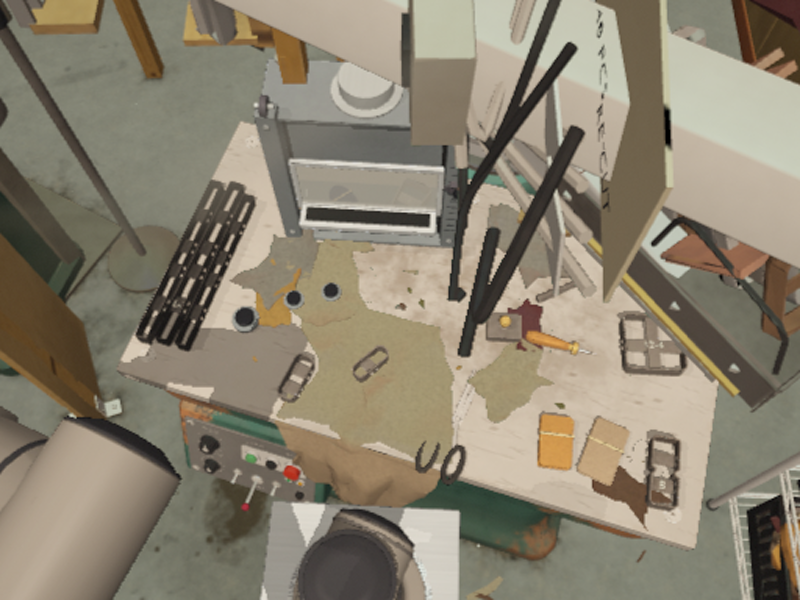

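View pics/wrist0.png

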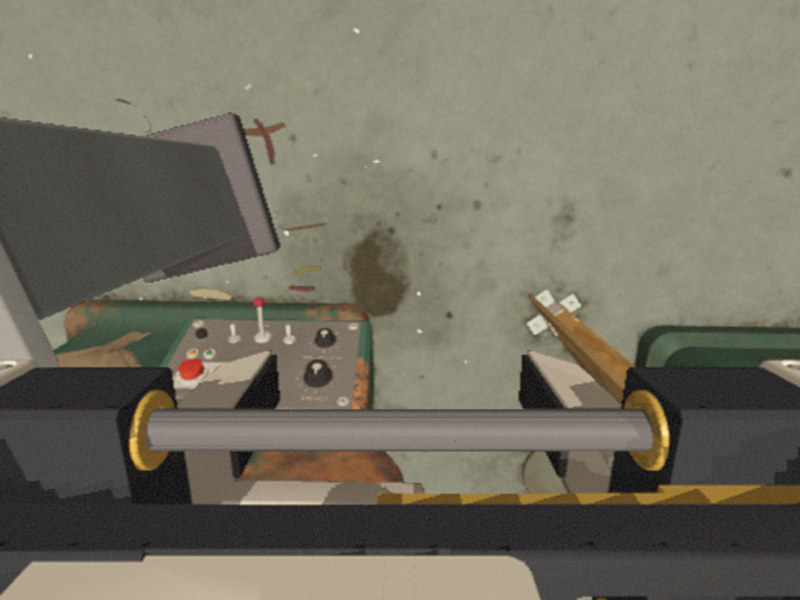

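Side: the sash is a bit open, its lip runs from about (255,300) to (340,255), and the pointer is near (333,185). There are three push-buttons, the largest at (350,428). In the top view the largest button is at (245,318). I'll zoom in.

```bash
cat > h.py <<'E'
import numpy as np,cv2
from plant import *
def P(m):
    R=cv2.Rodrigues(np.array(m['rvec']))[0];t=np.array(m['tvec']).reshape(3,1)
    K=np.array([[m['fx'],0,m['cx']],[0,m['fy'],m['cy']],[0,0,1]]);return K@np.hstack([R,t])
def proj(m,X):
    h=P(m)@np.append(X,1);return h[:2]/h[2]
def tri(ms,uvs):
    A=[]
    for m,(u,v) in zip(ms,uvs):
        p=P(m);A+= [u*p[2]-p[0],v*p[2]-p[1]]
    A=np.array(A);s=np.linalg.lstsq(A[:,:3],-A[:,3],rcond=None)[0]
    return s,[np.round(proj(m,s)-np.array(uv),2) for m,uv in zip(ms,uvs)]
def onplane(m,uv,z):
    p=P(m);u,v=uv
    A=np.array([u*p[2]-p[0],v*p[2]-p[1]]);b=-A[:,3]-A[:,2]*z
    return np.append(np.linalg.solve(A[:,:2],b),z)
def crop(img,x0,y0,w,h,s,name):
    cv2.imwrite(name,cv2.resize(img[y0:y0+h,x0:x0+w,::-1],None,fx=s,fy=s,interpolation=cv2.INTER_CUBIC))
E
python3 - <<'E'
from h import *
a=capture("side");b=capture("top")
np.save("s0.npy",a);np.save("t0.npy",b)
crop(a,140,90,100,75,8,"pics/s1.png")
crop(b,180,80,120,90,6,"pics/t1.png")
crop(a,190,210,100,90,6,"pics/s2.png")
crop(b,140,140,120,90,6,"pics/t2.png")
E
```

```text
(no output)
```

View pics/s1.png

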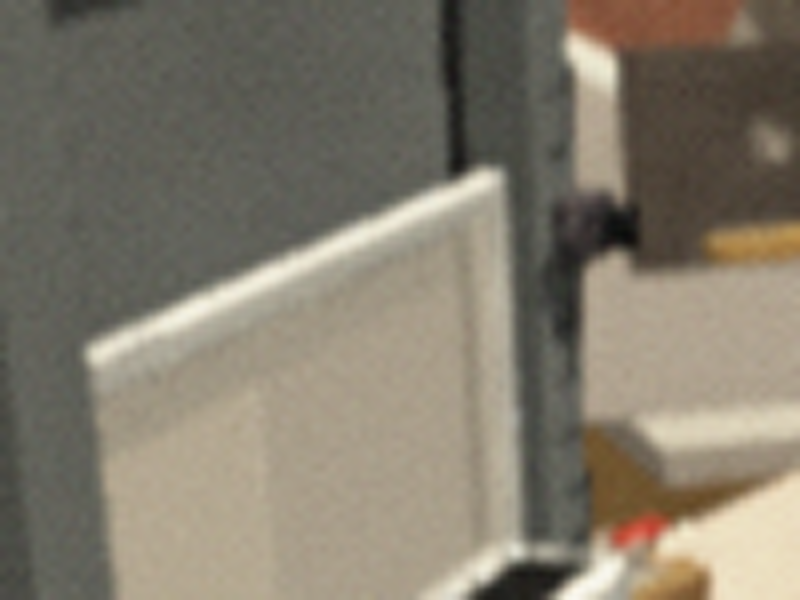

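View pics/t1.png

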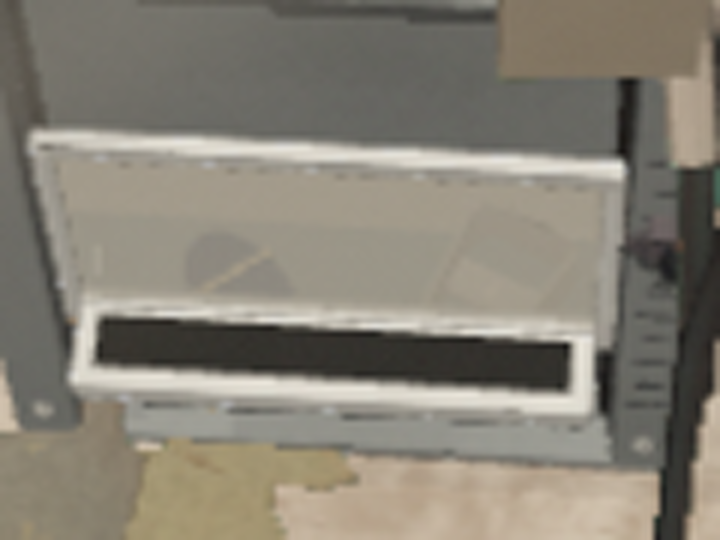

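View pics/s2.png

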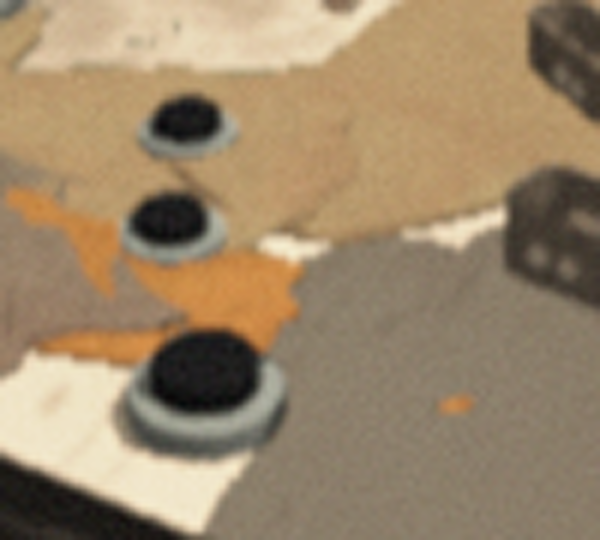

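View pics/t2.png

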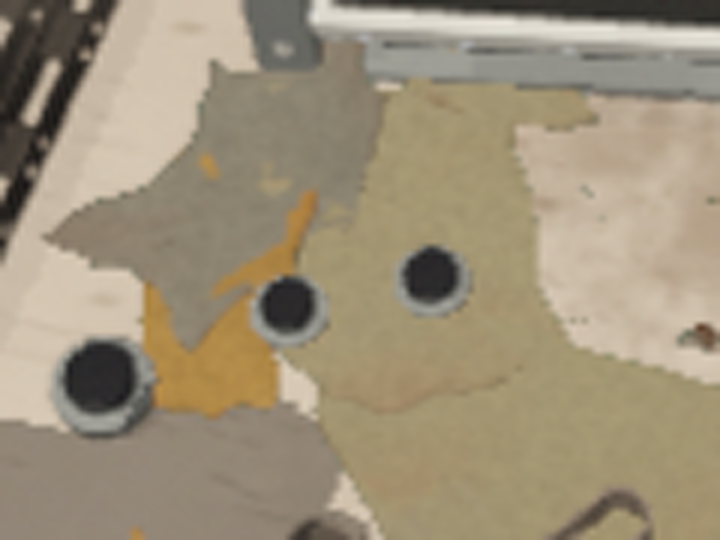

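```bash
python3 - <<'E'
from h import *
a=np.load("s0.npy");b=np.load("t0.npy")
crop(a,150,145,80,60,10,"pics/s3.png")
S=camera_model("side");T=camera_model("top")
c=lambda o,s,p:(o[0]+(p[0]+.5)/s-.5,o[1]+(p[1]+.5)/s-.5)
print("btn",tri([T,S],[c((140,140),6,(98,377)),c((190,210),6,(203,362))]))
print("ptr",tri([T,S],[c((180,80),6,(650,250)),c((140,90),8,(575,222))]))
print("sash top R",tri([T,S],[c((180,80),6,(625,162)),c((140,90),8,(498,172))]))
print("sash top L",tri([T,S],[c((180,80),6,(35,133)),c((140,90),8,(90,352))]))
for n,m in(("S",S),("T",T)):
    R=cv2.Rodrigues(m['rvec'])[0];print(n,-R.T@m['tvec'])
E
```

```text
btn (array([481.030505  , 249.63635517,  20.29759853]), [array([ 0.  , -0.24]), array([0.61, 0.33])])
ptr (array([ 644.30491266, -120.15615269,  226.40279129]), [array([-0.15, -0.85]), array([1.36, 0.83])])
sash top R (array([ 672.11462246, -108.00830037,  247.2689399 ]), [array([0.09, 0.42]), array([-0.67, -0.42])])
sash top L (array([671.60662905, 153.31616998, 251.82479077]), [array([0.17, 0.62]), array([-1.3 , -0.86])])
S [273.75010617 779.86333766 437.88097698]
T [-100.0369633   -76.07953318 1322.92265234]
```

View pics/s3.png

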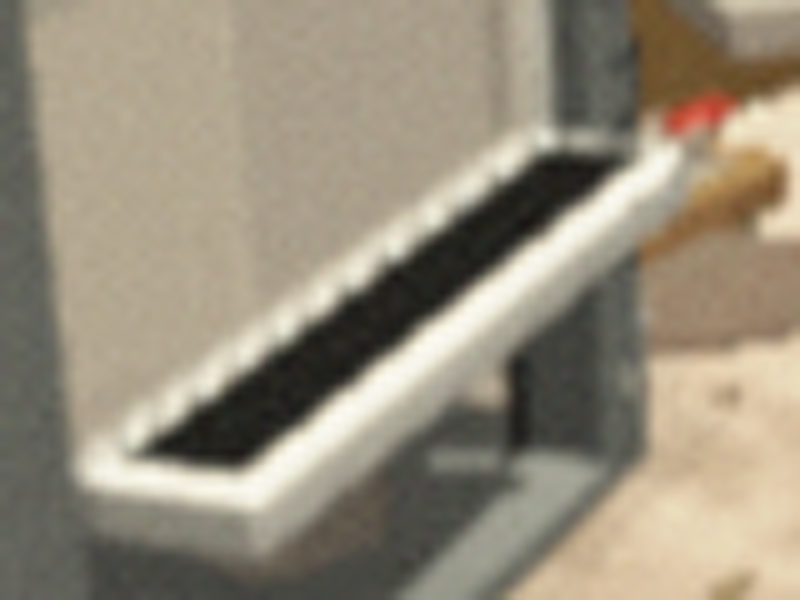

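```bash
python3 - <<'E'
from h import *
b=np.load("t0.npy")
crop(b,185,125,40,30,20,"pics/t3.png");crop(b,265,110,40,50,12,"pics/t4.png")
S=camera_model("side");T=camera_model("top")
c=lambda o,s,p:(o[0]+(p[0]+.5)/s-.5,o[1]+(p[1]+.5)/s-.5)
for n,t,s in [("FL",(72,380),(262,512)),("FR",(594,408),(690,145)),("BL",(85,298),(85,475))]:
  print(n,tri([T,S],[c((180,80),6,t),c((150,145),10,s)]))
E
```

```text
FL (array([628.45644657, 149.1644856 , 115.49088157]), [array([0.04, 0.29]), array([-0.63, -0.38])])
FR (array([ 623.92317513, -100.3820007 ,  118.15375532]), [array([0.  , 0.04]), array([-0.06, -0.04])])
BL (array([672.95063085, 147.20674438, 118.06610697]), [array([0.08, 0.4 ]), array([-0.86, -0.54])])
```

View pics/t3.png

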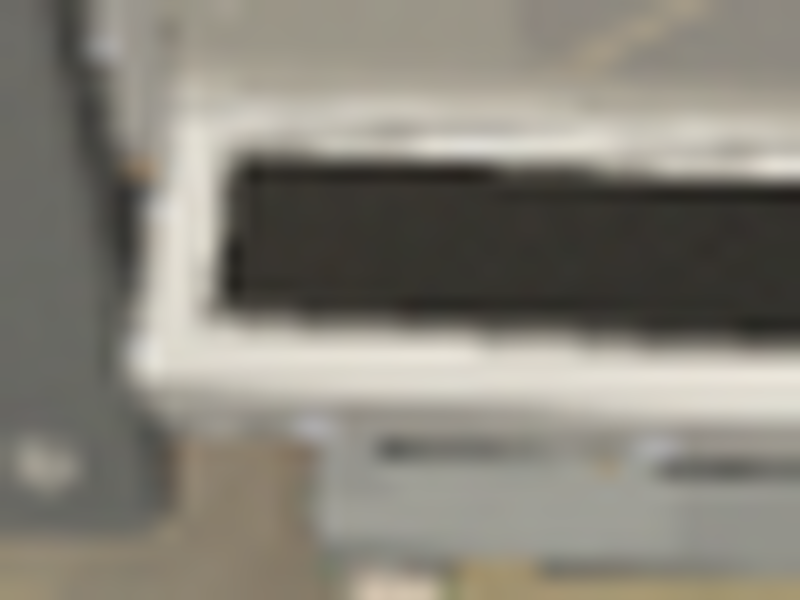

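View pics/t4.png

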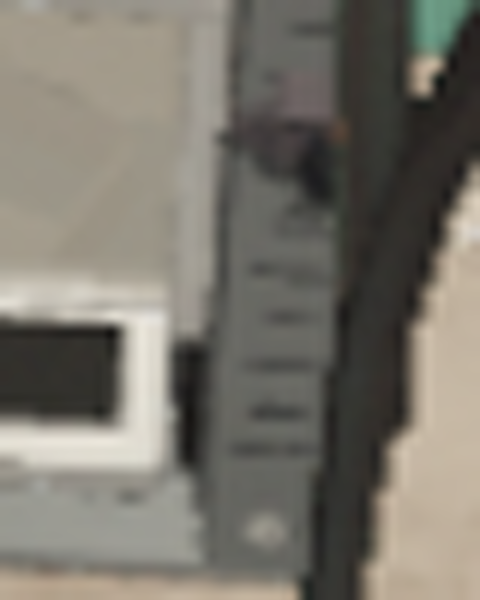

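The lip top measures z≈117 (FL/FR 250 mm apart ✓), so the booth's yaw is ≈ -0.02. The big button is at about (481, 250, 20). Next I'll move to a spot in front of the booth, where the wrist camera can see the pointer.

Call:
{"method": "drive_tool", "body": {
  "deltas": [
    {"hand": 1, "tx": -0.65, "ty": 0.7},
    {"hand": 1, "tx": -0.65, "ty": 0.7},
    {"hand": 1, "tx": -0.65, "ty": 0.7},
    {"hand": 1, "tx": -0.65, "ty": 0.7},
    {"hand": 1, "tx": -0.65, "ty": 0.7},
    {"hand": 1, "tx": -0.65, "ty": 0.7},
    {"hand": 1, "tx": -0.65, "ty": 0.7},
    {"hand": 1, "tx": -0.65, "ty": 0.7},
    {"hand": 1, "tx": -0.65, "ty": 0.7},
    {"hand": 1, "tx": -0.65, "ty": 0.7},
    {"hand": 1, "tx": -0.65, "ty": 0.7},
    {"hand": 1, "tx": -0.65, "ty": 0.7},
    {"hand": 1, "tx": -0.65, "ty": 0.7},
    {"hand": 1, "tx": -0.65, "ty": 0.7},
    {"hand": 1, "tx": -0.65, "ty": 0.7},
    {"hand": 1, "wz": -0.9},
    {"hand": 1, "wz": -0.9},
    {"hand": 1, "wz": -0.9}
  ]
}}

```text
invalid input
```

```bash
python3 - <<'E'
from h import *
import plant
print([n for n in dir(plant) if not n.startswith('_')])
try: print(tcp_to_tips)
except Exception as e: print(e)
o=get_obs();print(o['time'],o['joint_positions'],o['tool_pos'],o['tcp_rot'],o['grip_width'])
m=camera_model("wrist");R=cv2.Rodrigues(m['rvec'])[0];print("cam",-R.T@m['tvec'],"dir",R[2])
E
```

```text
['Unreachable', 'camera_model', 'capture', 'close_job', 'get_obs', 'tcp_to_tips']
14.0
0.25 [ 1.18900647e+00  3.42354238e-01  1.52451939e+00  8.99618575e-06
  1.27541536e+00 -1.46025855e-01] [122.55722911 510.31881971 240.40996988] [-3.14148282e+00  6.87680274e-04  1.33502974e+00] 91.7969747216595
cam [ 48.29912532 528.17126684 384.51415279] dir [ 0.27312827 -0.06507286 -0.95977418]
```

Call:
{"method": "drive_tool", "body": {
  "deltas": [
    {"hand": 1, "tx": -0.65, "ty": 0.7, "tz": 0, "wx": 0, "wy": 0, "wz": 0},
    {"hand": 1, "tx": -0.65, "ty": 0.7, "tz": 0, "wx": 0, "wy": 0, "wz": 0},
    {"hand": 1, "tx": -0.65, "ty": 0.7, "tz": 0, "wx": 0, "wy": 0, "wz": 0},
    {"hand": 1, "tx": -0.65, "ty": 0.7, "tz": 0, "wx": 0, "wy": 0, "wz": 0},
    {"hand": 1, "tx": -0.65, "ty": 0.7, "tz": 0, "wx": 0, "wy": 0, "wz": 0},
    {"hand": 1, "tx": -0.65, "ty": 0.7, "tz": 0, "wx": 0, "wy": 0, "wz": 0},
    {"hand": 1, "tx": -0.65, "ty": 0.7, "tz": 0, "wx": 0, "wy": 0, "wz": 0},
    {"hand": 1, "tx": -0.65, "ty": 0.7, "tz": 0, "wx": 0, "wy": 0, "wz": 0},
    {"hand": 1, "tx": -0.65, "ty": 0.7, "tz": 0, "wx": 0, "wy": 0, "wz": 0},
    {"hand": 1, "tx": -0.65, "ty": 0.7, "tz": 0, "wx": 0, "wy": 0, "wz": 0},
    {"hand": 1, "tx": -0.65, "ty": 0.7, "tz": 0, "wx": 0, "wy": 0, "wz": 0},
    {"hand": 1, "tx": -0.65, "ty": 0.7, "tz": 0, "wx": 0, "wy": 0, "wz": 0},
    {"hand": 1, "tx": -0.65, "ty": 0.7, "tz": 0, "wx": 0, "wy": 0, "wz": 0},
    {"hand": 1, "tx": -0.65, "ty": 0.7, "tz": 0, "wx": 0, "wy": 0, "wz": 0},
    {"hand": 1, "tx": -0.65, "ty": 0.7, "tz": 0, "wx": 0, "wy": 0, "wz": 0},
    {"hand": 1, "tx": 0, "ty": 0, "tz": 0, "wx": 0, "wy": 0, "wz": -0.9},
    {"hand": 1, "tx": 0, "ty": 0, "tz": 0, "wx": 0, "wy": 0, "wz": -0.9},
    {"hand": 1, "tx": 0, "ty": 0, "tz": 0, "wx": 0, "wy": 0, "wz": -0.9}
  ]
}}

```text
time: 1.75
tool_pos: [440.1, 32.3, 240.4]
tcp_rot: [-3.141, -0.0, 1.572]
contact_force: [-0.1, 1.0, -0.2]
grip_width: 0.5
```

Call:
{"method": "drive_tool", "body": {
  "deltas": [
    {"hand": 1, "tx": 0, "ty": 0, "tz": 0, "wx": -1, "wy": 0, "wz": 0},
    {"hand": 1, "tx": 0, "ty": 0, "tz": 0, "wx": -1, "wy": 0, "wz": 0},
    {"hand": 1, "tx": 0, "ty": 0, "tz": 0, "wx": -1, "wy": 0, "wz": 0},
    {"hand": 1, "tx": 0, "ty": 0, "tz": 0, "wx": -1, "wy": 0, "wz": 0},
    {"hand": 1, "tx": 0, "ty": 0, "tz": 0, "wx": -1, "wy": 0, "wz": 0},
    {"hand": 1, "tx": 0, "ty": 0, "tz": 0, "wx": -1, "wy": 0, "wz": 0},
    {"hand": 1, "tx": 0, "ty": 0, "tz": 0, "wx": -1, "wy": 0, "wz": 0},
    {"hand": 1, "tx": 0, "ty": 0, "tz": 0, "wx": -1, "wy": 0, "wz": 0},
    {"hand": 1, "tx": 0, "ty": 0, "tz": 0, "wx": -1, "wy": 0, "wz": 0}
  ]
}}

```text
time: 2.5
tool_pos: [435.3, 30.8, 242.4]
tcp_rot: [2.414, -0.008, 1.578]
contact_force: [-1.1, 1.3, -0.8]
grip_width: 0.4
```

```bash
python3 - <<'E'
from h import *
o=get_obs();print(o['time'],o['joint_positions'],o['tool_pos'],o['tcp_rot'],o['grip_width'])
m=camera_model("wrist");np.save("w1m.npy",m,allow_pickle=True);R=cv2.Rodrigues(m['rvec'])[0];print("cam",-R.T@m['tvec'],"dir",R[2])
a=capture("wrist");np.save("w1.npy",a);crop(a,0,0,512,384,1.5625,"pics/w1.png")
E
```

```text
2.5 [-0.21464231 -0.12369213  2.30533213  0.5666216   0.28856549 -2.28019585] [435.30574778  30.8388616  242.41352412] [ 2.4136641  -0.00837187  1.57841394] 0.41310910042814675
cam [282.32451363  29.25326827 299.576356  ] dir [ 0.84835891  0.01075477 -0.52931228]
```

View pics/w1.png

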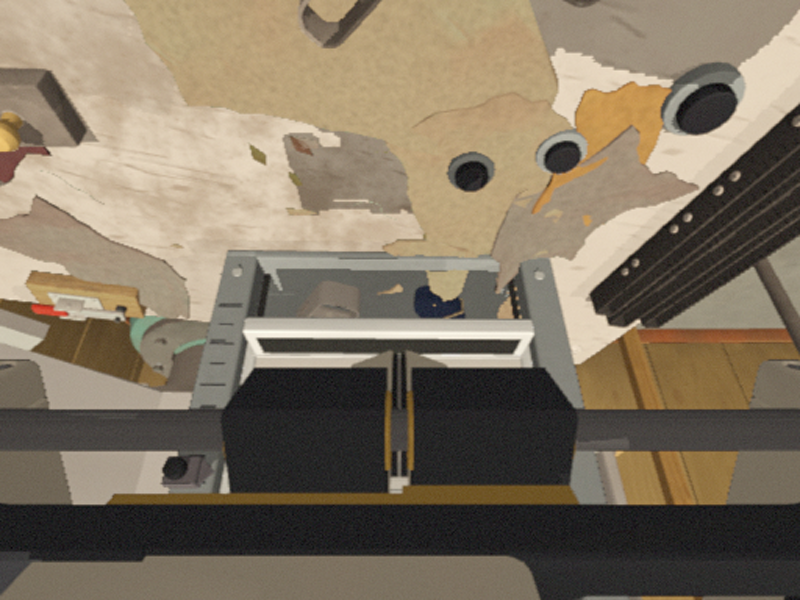

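```bash
python3 - <<'E'
from h import *
a=np.load("w1.npy")
crop(a,95,270,60,50,12,"pics/w1a.png")
crop(a,120,150,240,90,3.3,"pics/w1b.png")
E
```

```text
(no output)
```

View pics/w1a.png

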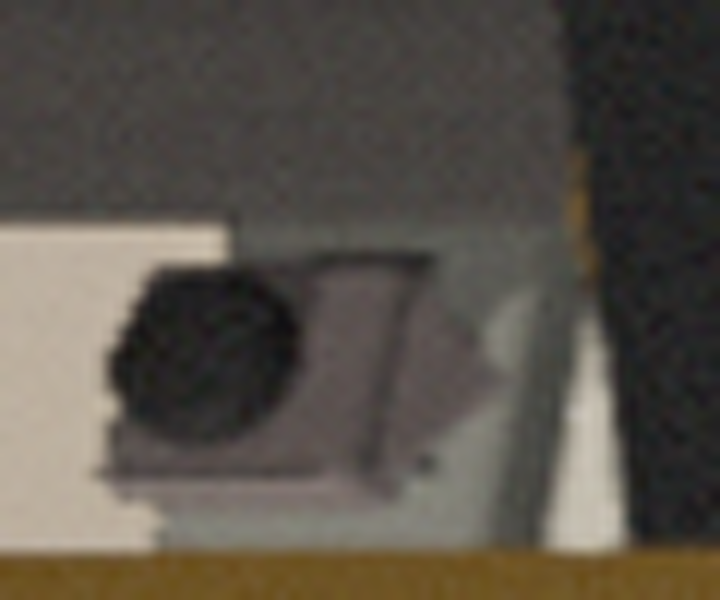

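View pics/w1b.png

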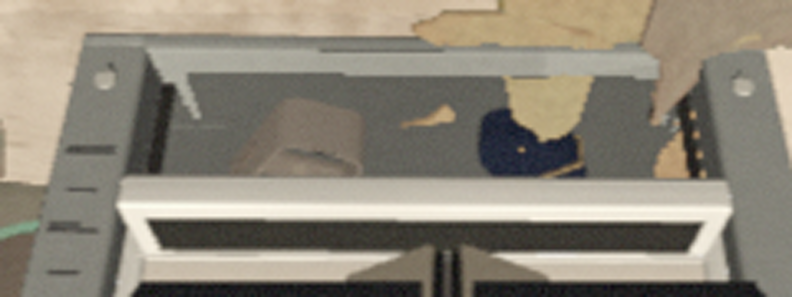

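```bash
python3 - <<'E'
from h import *
W=np.load("w1m.npy",allow_pickle=True).item()
S=camera_model("side");T=camera_model("top")
c=lambda o,s,p:(o[0]+(p[0]+.5)/s-.5,o[1]+(p[1]+.5)/s-.5)
tip=tri([T,W],[c((265,110),12,(222,140)),c((95,270),12,(500,375))]);print("tip",tip)
print("in side s1",(proj(S,tip[0])-[140,90]+.5)*8-.5)
L=c((120,150),3.3,(118,205));Rr=c((120,150),3.3,(732,210))
# lip front top corners: w right image = left
t=lambda p:c((180,80),6,p); s=lambda p:c((150,145),10,p)
print("FR",tri([T,W,S],[t((594,408)),L,s((690,145))]))
print("FL",tri([T,W,S],[t((72,380)),Rr,s((262,512))]))
print("FRl wrist lower edge",tri([T,W],[t((594,418)),c((120,150),3.3,(122,180))]))
# big button
print("btn",tri([T,W,S],[c((140,140),6,(98,377)),(708/1.5625-.5,110/1.5625-.5),c((190,210),6,(203,362))]))
E
```

```text
tip (array([ 642.52285446, -107.88201966,  224.18874399]), [array([0.06, 0.04]), array([0.41, 0.19])])
in side s1 [577.40456275 243.11906132]
FR (array([ 624.18795143, -100.18041913,  116.9674199 ]), [array([-0.08,  0.17]), array([-0.99,  1.72]), array([-0.17,  0.38])])
FL (array([628.30686539, 149.35335064, 115.75965245]), [array([-0.04,  0.29]), array([-0.42, -0.19]), array([-0.62, -0.45])])
FRl wrist lower edge (array([ 629.14406472, -101.04545695,  100.197194  ]), [array([0.05, 0.04]), array([0.32, 0.18])])
btn (array([480.65225652, 249.70296173,  19.87604996]), [array([-0.01, -0.07]), array([-0.24,  1.85]), array([0.79, 0.56])])
```

Pointer tip is at z≈224, so the lip has to rise ≈107.5 mm. The wrist is near its bend limit, so I'll go round it: yaw left, then tilt further.

Call:
{"method": "drive_tool", "body": {
  "deltas": [
    {"hand": 1, "tx": 0, "ty": 0, "tz": 0, "wx": 0, "wy": 0.67, "wz": -0.74},
    {"hand": 1, "tx": 0, "ty": 0, "tz": 0, "wx": 0, "wy": 0.67, "wz": -0.74},
    {"hand": 1, "tx": 0, "ty": 0, "tz": 0, "wx": 0, "wy": 0.67, "wz": -0.74},
    {"hand": 1, "tx": 0, "ty": 0, "tz": 0, "wx": -0.8, "wy": 0, "wz": 0},
    {"hand": 1, "tx": 0, "ty": 0, "tz": 0, "wx": -0.8, "wy": 0, "wz": 0},
    {"hand": 1, "tx": 0, "ty": 0, "tz": 0, "wx": -0.8, "wy": 0, "wz": 0},
    {"hand": 1, "tx": 0, "ty": 0, "tz": 0, "wx": -0.8, "wy": 0, "wz": 0},
    {"hand": 1, "tx": 0, "ty": 0, "tz": 0, "wx": -0.8, "wy": 0, "wz": 0},
    {"hand": 1, "tx": 0, "ty": 0, "tz": 0, "wx": -0.8, "wy": 0, "wz": 0}
  ]
}}

```text
time: 3.3
tool_pos: [426.4, 61.1, 324.6]
tcp_rot: [2.128, -0.019, 1.73]
contact_force: [0.6, 0.6, 0.8]
grip_width: 0.6
```

```bash
cat > st.py <<'E'
from h import *
from scipy.spatial.transform import Rotation as Ro
np.set_printoptions(precision=3,suppress=True)
o=get_obs();print(o['time'],o['joint_positions'],o['tool_pos'],o['tcp_rot'],o['contact_force'])
print(Ro.from_euler('xyz',o['tcp_rot']).as_matrix())
E
python3 st.py
```

```text
3.3 [-0.357 -0.32   2.375  1.283  0.462 -3.099] [426.447  61.134 324.644] [ 2.128 -0.019  1.73 ] [0.632 0.599 0.844]
[[-0.158  0.525  0.836]
 [ 0.987  0.068  0.144]
 [ 0.019  0.848 -0.529]]
```

The last joint is at its limit. A half turn about the tool's z frees it, and it also puts the camera above the fingers.

Call:
{"method": "drive_tool", "body": {
  "deltas": [
    {"hand": 1, "tx": 0, "ty": 0, "tz": 0, "wx": 0, "wy": 0, "wz": 1},
    {"hand": 1, "tx": 0, "ty": 0, "tz": 0, "wx": 0, "wy": 0, "wz": 1},
    {"hand": 1, "tx": 0, "ty": 0, "tz": 0, "wx": 0, "wy": 0, "wz": 1},
    {"hand": 1, "tx": 0, "ty": 0, "tz": 0, "wx": 0, "wy": 0, "wz": 1},
    {"hand": 1, "tx": 0, "ty": 0, "tz": 0, "wx": 0, "wy": 0, "wz": 1},
    {"hand": 1, "tx": 0, "ty": 0, "tz": 0, "wx": 0, "wy": 0, "wz": 1},
    {"hand": 1, "tx": 0, "ty": 0, "tz": 0, "wx": 0, "wy": 0, "wz": 1},
    {"hand": 1, "tx": 0, "ty": 0, "tz": 0, "wx": 0, "wy": 0, "wz": 1},
    {"hand": 1, "tx": 0, "ty": 0, "tz": 0, "wx": 0, "wy": 0, "wz": 1},
    {"hand": 1, "tx": 0, "ty": 0, "tz": 0, "wx": 0, "wy": 0, "wz": 1},
    {"hand": 1, "tx": 0, "ty": 0, "tz": 0, "wx": 0, "wy": 0, "wz": 1},
    {"hand": 1, "tx": 0, "ty": 0, "tz": 0, "wx": 0, "wy": 0, "wz": 1},
    {"hand": 1, "tx": 0, "ty": 0, "tz": 0, "wx": 0, "wy": 0, "wz": 1},
    {"hand": 1, "tx": 0, "ty": 0, "tz": 0, "wx": 0, "wy": 0, "wz": 1},
    {"hand": 1, "tx": 0, "ty": 0, "tz": 0, "wx": 0, "wy": 0, "wz": 1},
    {"hand": 1, "tx": 0, "ty": 0, "tz": 0, "wx": 0, "wy": 0, "wz": 1},
    {"hand": 1, "tx": 0, "ty": 0, "tz": 0, "wx": 0, "wy": 0, "wz": 1},
    {"hand": 1, "tx": 0, "ty": 0, "tz": 0, "wx": 0, "wy": 0, "wz": 1}
  ]
}}

```text
time: 4.8
tool_pos: [426.5, 61.0, 323.8]
tcp_rot: [-3.1, -1.011, 0.122]
contact_force: [-0.3, -0.7, 0.5]
grip_width: 0.2
```

Call:
{"method": "drive_tool", "body": {
  "deltas": [
    {"hand": 1, "tx": 0, "ty": 0, "tz": 0, "wx": 0, "wy": 0, "wz": 1},
    {"hand": 1, "tx": 0, "ty": 0, "tz": 0, "wx": 0, "wy": 0, "wz": 1},
    {"hand": 1, "tx": 0, "ty": 0, "tz": 0, "wx": 0, "wy": 0, "wz": 1},
    {"hand": 1, "tx": 0, "ty": 0, "tz": 0, "wx": 0, "wy": 0, "wz": 1},
    {"hand": 1, "tx": 0, "ty": 0, "tz": 0, "wx": 0, "wy": 0, "wz": 1},
    {"hand": 1, "tx": 0, "ty": 0, "tz": 0, "wx": 0, "wy": 0, "wz": 1},
    {"hand": 1, "tx": 0, "ty": 0, "tz": 0, "wx": 0, "wy": 0, "wz": 1},
    {"hand": 1, "tx": 0, "ty": 0, "tz": 0, "wx": 0, "wy": 0, "wz": 1},
    {"hand": 1, "tx": 0, "ty": 0, "tz": 0, "wx": 0, "wy": 0, "wz": 1},
    {"hand": 1, "tx": 0, "ty": 0, "tz": 0, "wx": 0, "wy": 0, "wz": 1},
    {"hand": 1, "tx": 0, "ty": 0, "tz": 0, "wx": 0, "wy": 0, "wz": 1},
    {"hand": 1, "tx": 0, "ty": 0, "tz": 0, "wx": 0, "wy": 0, "wz": 1},
    {"hand": 1, "tx": 0, "ty": 0, "tz": 0, "wx": 0, "wy": 0, "wz": 1},
    {"hand": 1, "tx": 0, "ty": 0, "tz": 0, "wx": 0, "wy": 0, "wz": 1},
    {"hand": 1, "tx": 0, "ty": 0, "tz": 0, "wx": 0, "wy": 0, "wz": 1},
    {"hand": 1, "tx": 0, "ty": 0, "tz": 0, "wx": 0, "wy": 0, "wz": 1},
    {"hand": 1, "tx": 0, "ty": 0, "tz": 0, "wx": 0, "wy": 0, "wz": 1},
    {"hand": 1, "tx": 0, "ty": 0, "tz": 0, "wx": 0, "wy": 0, "wz": 1}
  ]
}}

```text
time: 6.3
tool_pos: [426.5, 61.0, 323.8]
tcp_rot: [-2.131, 0.022, -1.413]
contact_force: [-0.0, -0.7, 0.9]
grip_width: 0.6
```

```bash
python3 st.py
```

```text
6.3 [-0.357 -0.318  2.375  1.281  0.462  0.047] [426.515  60.996 323.834] [-2.131  0.022 -1.413] [-0.002 -0.677  0.854]
[[ 0.157 -0.527  0.835]
 [-0.987 -0.065  0.144]
 [-0.022 -0.847 -0.531]]
```

Call:
{"method": "drive_tool", "body": {
  "deltas": [
    {"hand": 1, "tx": 0, "ty": 0, "tz": 0, "wx": 1, "wy": 0, "wz": 0},
    {"hand": 1, "tx": 0, "ty": 0, "tz": 0, "wx": 1, "wy": 0, "wz": 0},
    {"hand": 1, "tx": 0, "ty": 0, "tz": 0, "wx": 1, "wy": 0, "wz": 0},
    {"hand": 1, "tx": 0, "ty": 0, "tz": 0, "wx": 1, "wy": 0, "wz": 0},
    {"hand": 1, "tx": 0, "ty": 0, "tz": 0, "wx": 1, "wy": 0, "wz": 0},
    {"hand": 1, "tx": 0, "ty": 0, "tz": 0, "wx": 1, "wy": 0, "wz": 0},
    {"hand": 1, "tx": 0, "ty": 0, "tz": 0, "wx": 0, "wy": 0, "wz": 0}
  ]
}}

```text
time: 6.88
tool_pos: [425.2, 72.0, 316.1]
tcp_rot: [-1.791, 0.045, -1.376]
contact_force: [-0.1, 1.3, -0.7]
grip_width: 0.0
```

```bash
python3 st.py; python3 - <<'E'
from h import *
m=camera_model("wrist");np.save("w2m.npy",m,allow_pickle=True);R=cv2.Rodrigues(m['rvec'])[0];print("cam",-R.T@m['tvec'],"dir",R[2])
a=capture("wrist");np.save("w2.npy",a);crop(a,0,0,512,384,1.5625,"pics/w2.png")
E
```

```text
6.8833 [-0.514 -0.113  2.677  2.229  0.947 -1.066] [425.172  72.014 316.12 ] [-1.791  0.045 -1.376] [-0.116  1.273 -0.651]
[[ 0.193 -0.223  0.956]
 [-0.98   0.     0.198]
 [-0.045 -0.975 -0.218]]
cam [303.88092987  43.48123373 421.55859391] dir [ 0.85506896  0.1900898  -0.48241366]
```

View pics/w2.png

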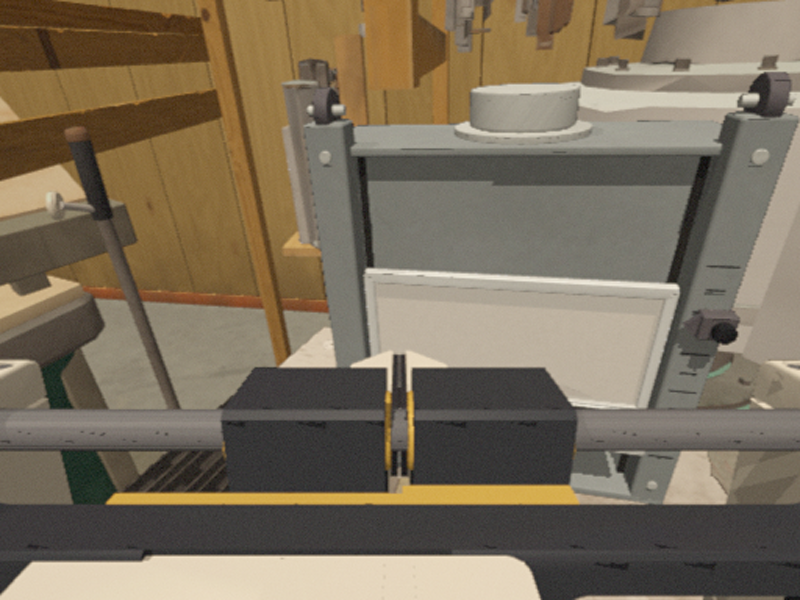

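The wrist is now flipped, with the camera above. The pointer is visible at (705,328) with its tip to the left. I'll straighten the tool and go forward.

Call:
{"method": "drive_tool", "body": {
  "deltas": [
    {"hand": 1, "tx": 0, "ty": 0, "tz": 0.8, "wx": 0, "wy": 0, "wz": 0},
    {"hand": 1, "tx": 0.4, "ty": 0, "tz": 0.8, "wx": 0, "wy": 0, "wz": 0},
    {"hand": 1, "tx": 0.4, "ty": 0, "tz": 0.6, "wx": 1, "wy": 1, "wz": 0},
    {"hand": 1, "tx": 0.4, "ty": 0, "tz": 0, "wx": 1, "wy": 1, "wz": 0},
    {"hand": 1, "tx": 0.4, "ty": 0, "tz": 0, "wx": 0, "wy": 0.5, "wz": 0},
    {"hand": 1, "tx": 0, "ty": 0, "tz": 0, "wx": 0, "wy": 0, "wz": 0}
  ]
}}

```text
time: 7.43
tool_pos: [510.5, 36.3, 300.6]
tcp_rot: [-1.661, 0.037, -1.533]
contact_force: [0.2, 0.6, -0.1]
grip_width: 0.5
```

```bash
python3 st.py
```

```text
7.4333 [-0.259  0.294  2.599  2.825  1.244 -1.457] [510.539  36.251 300.603] [-1.661  0.037 -1.533] [ 0.17   0.575 -0.068]
[[ 0.037 -0.091  0.995]
 [-0.999  0.034  0.041]
 [-0.037 -0.995 -0.09 ]]
```

Call:
{"method": "drive_tool", "body": {
  "deltas": [
    {"hand": 1, "tx": 0, "ty": 0.8, "tz": 0, "wx": 0, "wy": 0, "wz": -0.43},
    {"hand": 1, "tx": 0, "ty": 0.9, "tz": 0, "wx": 0, "wy": 0, "wz": 0},
    {"hand": 1, "tx": 0, "ty": 0.9, "tz": 0, "wx": 0, "wy": 0, "wz": 0},
    {"hand": 1, "tx": 0, "ty": 0.9, "tz": 0, "wx": 0, "wy": 0, "wz": 0},
    {"hand": 1, "tx": 0, "ty": 0.9, "tz": 0, "wx": 0, "wy": 0, "wz": 0},
    {"hand": 1, "tx": 0, "ty": 0.6, "tz": 0, "wx": 0, "wy": 0, "wz": 0},
    {"hand": 1, "tx": 0, "ty": 0, "tz": 0, "wx": 0, "wy": 0, "wz": 0}
  ]
}}

```text
time: 8.02
tool_pos: [500.0, 37.3, 132.5]
tcp_rot: [-1.668, 0.007, -1.524]
contact_force: [0.1, -0.9, -0.5]
grip_width: -0.0
```

```bash
python3 st.py; python3 - <<'E'
from h import *
a=capture("side");crop(a,0,0,512,384,1.5625,"pics/s5.png")
E
```

```text
8.0167 [-0.279  1.172  2.68   2.752  2.143 -1.815] [499.991  37.326 132.529] [-1.668  0.007 -1.524] [ 0.141 -0.89  -0.522]
[[ 0.047 -0.097  0.994]
 [-0.999  0.003  0.048]
 [-0.007 -0.995 -0.097]]
```

View pics/s5.png

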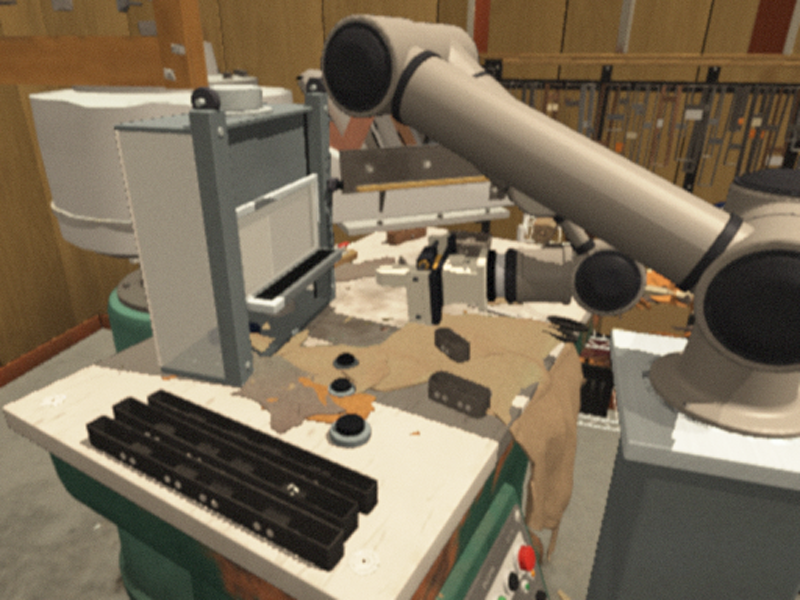

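```bash
cat > fk.py <<'E'
import numpy as np
from scipy.spatial.transform import Rotation as R
from scipy.optimize import least_squares
D=[([1.189032,.342706,1.524999,0,1.275412,-.146008],[122.469,510.122,240.06]),
([-.21464,-.12369,2.30533,.56662,.28857,-2.2802],[435.306,30.839,242.41]),
([-.357,-.318,2.375,1.281,.462,.047],[426.515,60.996,323.834]),
([-.514,-.113,2.677,2.229,.947,-1.066],[425.172,72.014,316.12]),
([-.259,.294,2.599,2.825,1.244,-1.457],[510.539,36.251,300.603]),
([-.279,1.172,2.68,2.752,2.143,-1.815],[499.991,37.326,132.529])]
def fk(q,p,full=False):
    h,a0,L1,e,L2,d=p
    ry=lambda t:R.from_euler('y',t);rz=lambda t:R.from_euler('z',t)
    A=rz(q[0]);x=A.apply([a0,0,h]);A=A*ry(q[1]);x=x+A.apply([0,0,L1]);el=x;A=A*ry(q[2]);x=x+A.apply([e,0,L2]);w=x
    A=A*rz(q[3])*ry(q[4])*rz(q[5]);x=x+A.apply([0,0,d])
    return (x,el,w,A) if full else x
f=lambda p:np.concatenate([fk(q,p)-x for q,x in D])
s=least_squares(f,[300,0,400,0,400,250]);p=s.x
if __name__=="__main__":
    np.set_printoptions(precision=2,suppress=True)
    print(p,abs(s.fun).max())
    for q,x in D:
        r=fk(q,p,True);print("el",r[1],"wr",r[2],r[3].as_matrix()[:,2])
E
python3 fk.py
```

```text
[ 265.54 -171.48  640.12   60.72  517.49  445.04] 71.27325663721393
el [ 16.25  40.49 868.43] wr [193.99 483.22 658.97] [-0. -0. -1.]
el [-244.7    53.34  900.76] wr [135.45 -29.53 554.22] [ 0.67  0.01 -0.75]
el [-348.19  129.87  873.56] wr [ 53.9  -20.1  578.07] [ 0.84  0.14 -0.53]
el [-212.17  119.8   901.57] wr [-10.42   5.89 434.88] [ 0.96  0.2  -0.22]
el [ 13.55  -3.59 878.19] wr [ 79.74 -21.13 361.67] [ 1.    0.04 -0.09]
el [ 402.23 -115.23  514.1 ] wr [ 33.55  -9.61 161.39] [ 0.99  0.05 -0.1 ]
```

```bash
sed -i 's/h,a0,L1,e,L2,d=p/h,a0,L1,e,L2,d,b,c,g=p/; s/A.apply(\[e,0,L2\])/A.apply([e,b,L2])/; s/\*rz(q\[3\])\*ry(q\[4\])\*rz(q\[5\]);x=/*rz(q[3])*ry(q[4]);x=x+A.apply([g,c,0]);A=A*rz(q[5]);x=/; s/,400,250\]/,400,250,50,10,0]/' fk.py; python3 fk.py
```

```text
[222.97  -0.14 506.2   46.47 379.64 304.23  76.36   0.06  -0.09] 0.1591133389826993
el [ 63.32 157.72 699.74] wr [122.64 510.44 544.23] [-0. -0. -1.]
el [-61.16  13.33 725.3 ] wr [232.91  27.38 469.49] [ 0.67  0.01 -0.75]
el [-148.43   55.36  703.79] wr [172.39  17.2  485.31] [ 0.84  0.14 -0.53]
el [-49.83  28.13 725.94] wr [134.31  11.85 382.52] [ 0.96  0.2  -0.22]
el [141.66 -37.53 707.45] wr [207.96  23.89 328.05] [ 1.    0.04 -0.09]
el [ 448.3  -128.43  419.53] wr [197.46  22.86 162.04] [ 0.99  0.05 -0.1 ]
```

```bash
cat > ik.py <<'E'
from fk import *
lo=np.array([-2.53,-.77,.04,-1,.28,-3.11]);hi=np.array([2.53,2.02,2.7,4.14,2.66,3.11])
def ik(X,Rt,q0):
    g=lambda q:np.concatenate([(fk(q,p)-X)/10,(fk(q,p,True)[3].inv()*Rt).as_rotvec()*20])
    s=least_squares(g,np.clip(q0,lo+.001,hi-.001),bounds=(lo,hi));return s.x,s.cost
def Rtool(pitch,yaw=0): # pitch below horizontal
    z=np.array([np.cos(pitch)*np.cos(yaw),np.cos(pitch)*np.sin(yaw),-np.sin(pitch)])
    x=np.array([np.sin(yaw),-np.cos(yaw),0]);y=np.cross(z,x)
    return R.from_matrix(np.array([x,y,z]).T)
if __name__=="__main__":
  np.set_printoptions(precision=2,suppress=True)
  for pd in (5,20,30):
    q=np.array([-.279,1.172,2.68,2.752,2.143,-1.815])
    for X in ([520,25,132],[560,25,132],[590,25,84],[636,25,84],[636,25,150],[636,25,200],[560,25,200]):
        q,c=ik(np.array(X,float),Rtool(np.radians(pd)),q);r=fk(q,p,True)
        print(pd,X,q,round(c,3),"el",r[1],"w",r[2])
E
python3 ik.py
```

```text
5 [520, 25, 132] [-0.24  1.11  2.62  2.87  2.05  1.42] 0.0 el [ 439.05 -108.49  450.07] w [216.94  25.05 158.62]
5 [560, 25, 132] [-0.2   1.    2.51  2.93  1.84  1.5 ] 0.0 el [417.03 -85.87 496.52] w [256.94  25.05 158.61]
5 [590, 25, 84] [-0.18  1.1   2.39  2.95  1.83  1.51] 0.0 el [444.27 -81.4  451.24] w [286.94  25.05 110.61]
5 [636, 25, 84] [-0.16  1.05  2.27  2.99  1.66  1.54] 0.0 el [433.03 -67.94 475.91] w [332.94  25.06 110.61]
5 [636, 25, 150] [-0.16  0.86  2.31  2.99  1.51  1.57] 0.0 el [377.51 -59.22 554.79] w [332.94  25.06 176.61]
5 [636, 25, 200] [-0.16  0.7   2.32  2.98  1.37  1.59] 0.0 el [323.27 -50.71 609.07] w [332.94  25.06 226.61]
5 [560, 25, 200] [-0.2   0.74  2.53  2.94  1.61  1.55] 0.0 el [333.55 -68.67 597.36] w [256.94  25.06 226.61]
20 [520, 25, 132] [-0.27  0.21  2.21  1.39  0.28 -3.11] 64.395 el [102.41 -27.91 717.89] w [330.83 -11.03 402.21]
20 [560, 25, 132] [-0.25  0.29  2.12  1.4   0.28 -3.11] 60.802 el [138.81 -35.   708.46] w [370.22 -14.59 395.18]
20 [590, 25, 84] [-0.23  0.43  2.03  1.4   0.28 -3.11] 74.366 el [206.5  -48.92 682.47] w [419.65 -20
[... 561 characters left out ...]
.74 -12.4  395.49]
30 [560, 25, 132] [-0.25  0.3   2.12  1.38  0.28 -3.11] 31.084 el [146.61 -37.13 706.01] w [372.57 -15.59 388.85]
30 [590, 25, 84] [-0.23  0.45  2.04  1.39  0.28 -3.11] 40.824 el [212.27 -50.6  679.65] w [420.34 -21.7  351.04]
30 [636, 25, 84] [-0.22  0.51  1.94  1.4   0.28 -3.11] 35.394 el [242.41 -53.57 664.03] w [459.32 -23.3  341.31]
30 [636, 25, 150] [-0.22  0.4   1.97  1.41  0.28 -3.11] 21.779 el [190.28 -42.39 690.07] w [434.29 -18.52 386.74]
30 [636, 25, 200] [-0.22  0.31  1.98  1.41  0.28 -3.11] 13.416 el [152.14 -34.06 704.52] w [416.41 -14.98 418.31]
30 [560, 25, 200] [-0.25  0.18  2.14  1.39  0.28 -3.11] 15.827 el [ 86.4  -22.05 721.23] w [344.17  -9.05 428.83]
```

The fitted kinematics match to 0.16 mm. With a tool pitched 5° down, the whole path is reachable and the elbow stays clear of the booth.

Call:
{"method": "drive_tool", "body": {
  "deltas": [
    {"hand": 1, "tx": 0.3, "ty": 0, "tz": 0.6, "wx": 0, "wy": 0.75, "wz": 0},
    {"hand": 1, "tx": 0, "ty": 0, "tz": 0.7, "wx": 0, "wy": 0, "wz": 0},
    {"hand": 1, "tx": 0, "ty": 0, "tz": 0.6, "wx": 0, "wy": 0, "wz": 0},
    {"hand": 1, "tx": 0, "ty": 0.4, "tz": 0, "wx": 0, "wy": 0, "wz": 0},
    {"hand": 1, "tx": 0, "ty": 0.4, "tz": 0, "wx": 0, "wy": 0, "wz": 0},
    {"hand": 1, "tx": 0, "ty": 0.2, "tz": 0, "wx": 0, "wy": 0, "wz": 0},
    {"hand": 1, "tx": 0, "ty": 0, "tz": 0, "wx": 0, "wy": 0, "wz": 0}
  ]
}}

```text
time: 8.65
tool_pos: [573.8, 24.0, 98.7]
tcp_rot: [-1.65, -0.006, -1.591]
contact_force: [-0.2, -1.2, -0.7]
grip_width: 0.3
```

```bash
python3 st.py; python3 - <<'E'
from h import *
a=capture("side");crop(a,120,100,240,180,3.3,"pics/s6.png")
E
```

```text
8.65 [-0.173  1.093  2.441  2.982  1.879 -1.638] [573.846  24.046  98.732] [-1.65  -0.006 -1.591] [-0.185 -1.163 -0.65 ]
[[-0.02  -0.079  0.997]
 [-1.    -0.005 -0.021]
 [ 0.006 -0.997 -0.079]]
```

View pics/s6.png

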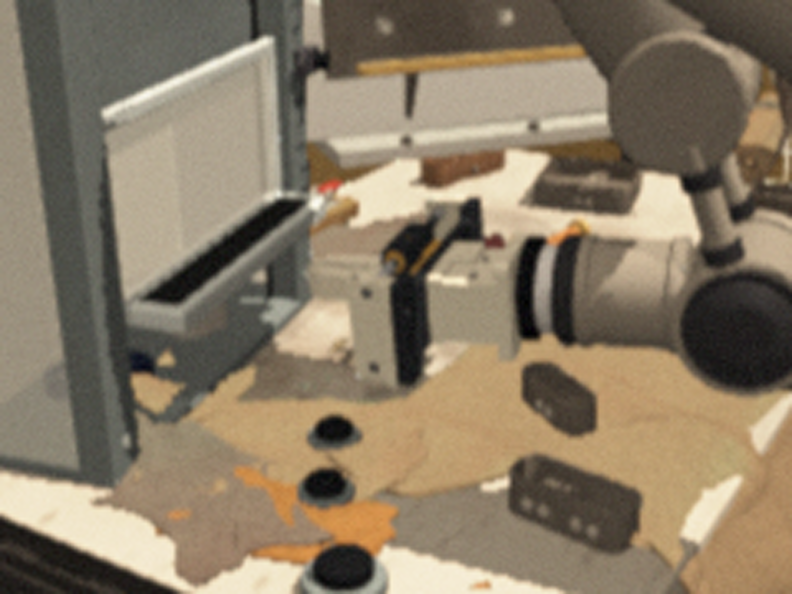

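Fingers are in front of the lip at about its height. I'll drop a little more, then slide them under.

Call:
{"method": "drive_tool", "body": {
  "deltas": [
    {"hand": 1, "tx": 0, "ty": 0.35, "tz": 0, "wx": 0, "wy": 0, "wz": 0},
    {"hand": 1, "tx": 0, "ty": 0, "tz": 0, "wx": 0, "wy": 0, "wz": 0},
    {"hand": 1, "tx": 0, "ty": 0, "tz": 0.5, "wx": 0, "wy": 0, "wz": 0},
    {"hand": 1, "tx": 0, "ty": 0, "tz": 0.5, "wx": 0, "wy": 0, "wz": 0},
    {"hand": 1, "tx": 0, "ty": 0, "tz": 0.5, "wx": 0, "wy": 0, "wz": 0},
    {"hand": 1, "tx": 0, "ty": 0, "tz": 0, "wx": 0, "wy": 0, "wz": 0}
  ]
}}

```text
time: 9.2
tool_pos: [634.1, 21.7, 79.7]
tcp_rot: [-1.648, -0.01, -1.593]
contact_force: [0.0, 0.1, 1.1]
grip_width: 0.6
```

```bash
python3 st.py; python3 - <<'E'
from h import *
a=capture("side");crop(a,120,100,160,120,5,"pics/s7.png")
a=capture("wrist");crop(a,0,0,512,384,1.5625,"pics/w7.png")
E
```

```text
9.2 [-0.146  1.069  2.271  3.018  1.69  -1.605] [634.065  21.72   79.746] [-1.648 -0.01  -1.593] [0.035 0.11  1.124]
[[-0.022 -0.078  0.997]
 [-1.    -0.008 -0.023]
 [ 0.01  -0.997 -0.078]]
```

View pics/s7.png

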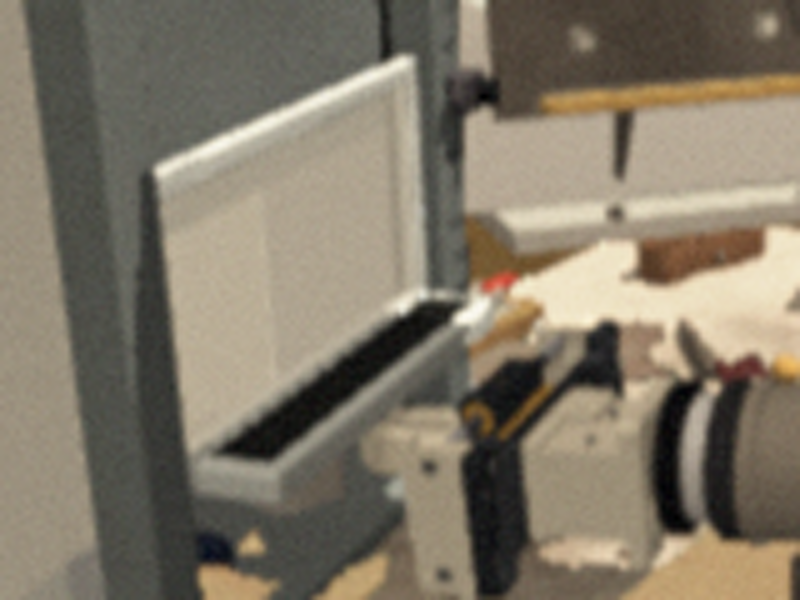

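View pics/w7.png

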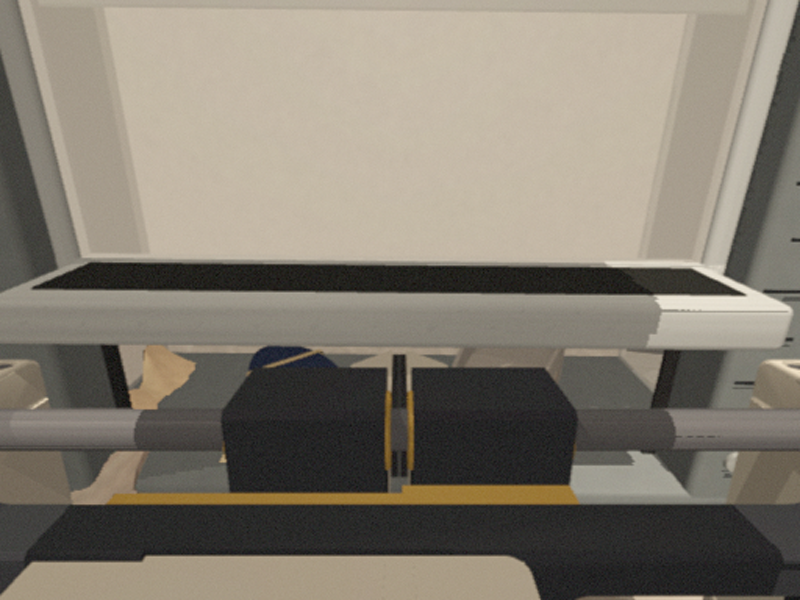

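The fingertips are under the middle of the lip. Pushing up most of the way.

Call:
{"method": "drive_tool", "body": {
  "deltas": [
    {"hand": 1, "tx": 0, "ty": -0.2, "tz": -0.016, "wx": 0, "wy": 0, "wz": 0},
    {"hand": 1, "tx": 0, "ty": -0.2, "tz": -0.016, "wx": 0, "wy": 0, "wz": 0},
    {"hand": 1, "tx": 0, "ty": -0.25, "tz": -0.02, "wx": 0, "wy": 0, "wz": 0},
    {"hand": 1, "tx": 0, "ty": -0.25, "tz": -0.02, "wx": 0, "wy": 0, "wz": 0},
    {"hand": 1, "tx": 0, "ty": -0.25, "tz": -0.02, "wx": 0, "wy": 0, "wz": 0},
    {"hand": 1, "tx": 0, "ty": -0.25, "tz": -0.02, "wx": 0, "wy": 0, "wz": 0},
    {"hand": 1, "tx": 0, "ty": -0.25, "tz": -0.02, "wx": 0, "wy": 0, "wz": 0},
    {"hand": 1, "tx": 0, "ty": -0.25, "tz": -0.02, "wx": 0, "wy": 0, "wz": 0},
    {"hand": 1, "tx": 0, "ty": -0.2, "tz": -0.016, "wx": 0, "wy": 0, "wz": 0},
    {"hand": 1, "tx": 0, "ty": -0.1, "tz": -0.008, "wx": 0, "wy": 0, "wz": 0},
    {"hand": 1, "tx": 0, "ty": 0, "tz": 0, "wx": 0, "wy": 0, "wz": 0}
  ]
}}

```text
time: 10.22
tool_pos: [630.9, 22.7, 164.7]
tcp_rot: [-1.656, -0.011, -1.593]
contact_force: [-0.5, 0.0, -0.7]
grip_width: 0.6
```

```bash
python3 st.py; python3 - <<'E'
from h import *
m=camera_model("wrist");np.save("w8m.npy",m,allow_pickle=True)
w=capture("wrist");np.save("w8.npy",w)
a=capture("side");crop(a,120,60,160,120,5,"pics/s8.png");np.save("s8.npy",a)
a=capture("top");np.save("t8.npy",a);crop(a,180,80,120,90,6,"pics/t8.png")
crop(w,0,0,512,384,1.5625,"pics/w8.png")
E
```

```text
10.2167 [-0.143  0.816  2.331  3.022  1.49  -1.582] [630.899  22.697 164.688] [-1.656 -0.011 -1.593] [-0.485  0.038 -0.684]
[[-0.023 -0.085  0.996]
 [-1.    -0.009 -0.024]
 [ 0.011 -0.996 -0.085]]
```

View pics/s8.png

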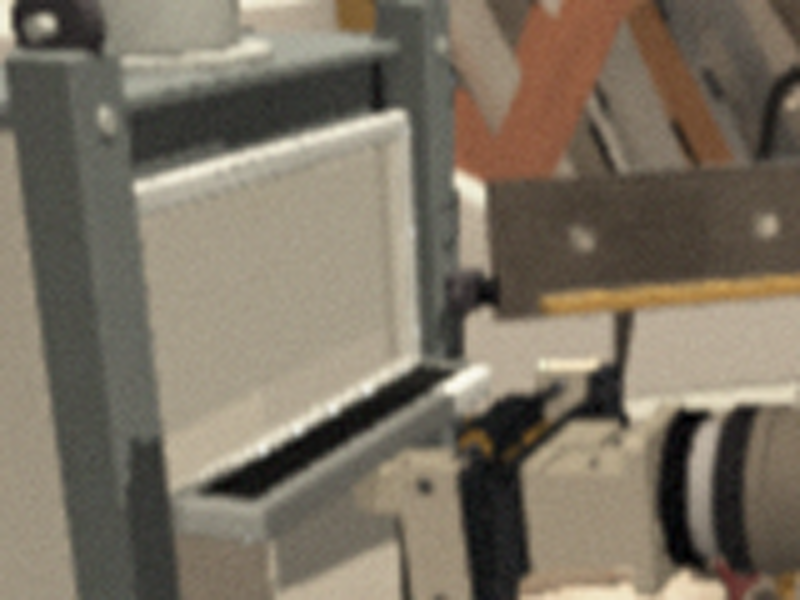

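View pics/t8.png

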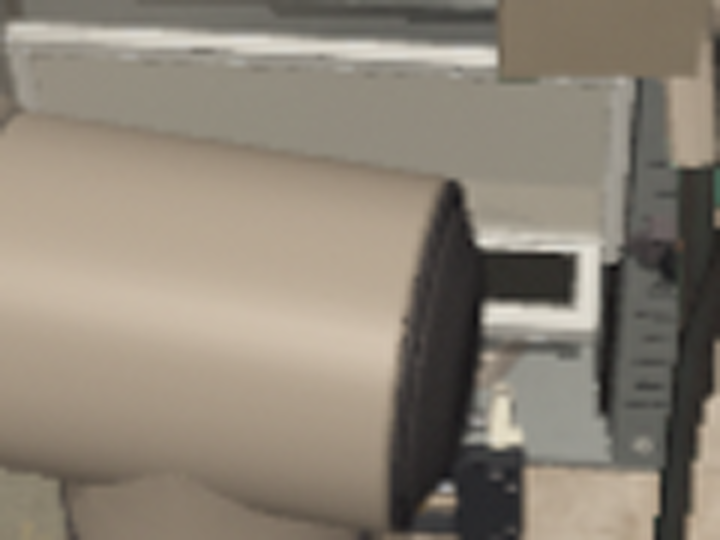

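View pics/w8.png

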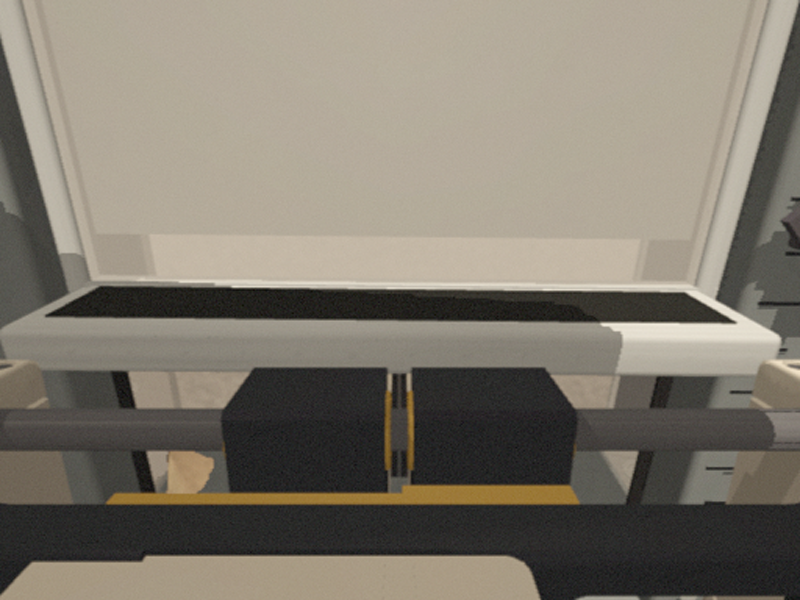

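```bash
cat > m8.py <<'E'
from h import *
W=np.load("w8m.npy",allow_pickle=True).item()
T=camera_model("top");S=camera_model("side")
c=lambda o,s,p:(o[0]+(p[0]+.5)/s-.5,o[1]+(p[1]+.5)/s-.5)
print(tri([T,S],[c((180,80),6,(600,328)),c((120,60),5,(490,370))]))
print(tri([T,S,W],[c((180,80),6,(600,328)),c((120,60),5,(490,370)),c((0,0),1.5625,(778,338))]))
tip=np.array([642.5,-107.9,224.2])
print("tip in wrist pic",(proj(W,tip)+.5)*1.5625-.5)
for z in(185,190,195,200,205): print(z,"w",(proj(W,[624.1,-100.3,z])+.5)*1.5625-.5,"wFL",(proj(W,[628.5,149.3,z])+.5)*1.5625-.5,"s8 FL",(proj(S,[628.5,149.3,z])-[120,60]+.5)*5-.5,"t8",(proj(T,[624.1,-100.3,z])-[180,80]+.5)*6-.5)
E
python3 m8.py
```

```text
(array([ 623.46409628, -100.34416462,  189.86184808]), [array([-0.02, -0.11]), array([0.18, 0.11])])
(array([ 623.5633942 , -100.27907759,  189.77852264]), [array([-0.04, -0.13]), array([0.14, 0.14]), array([0.58, 0.05])])
tip in wrist pic [787.64668501 221.08793704]
185 w [773.1423462  350.48300287] wFL [  9.31381209 346.20260653] s8 FL [263.75111415 527.78917144] t8 [599.42261103 331.93630092]
190 w [777.85600796 336.73981453] wFL [  4.63140188 332.18867511] s8 FL [262.73066939 516.47014139] t8 [599.85849077 325.97916478]
195 w [782.68615868 322.65699006] wFL [-1.68580751e-01  3.17822863e+02] s8 FL [261.70460626 505.08879116] t8 [600.29731703 319.98175863]
200 w [787.6371706  308.22178178] wFL [ -5.09062037 303.09174705] s8 FL [260.67287826 493.64460464] t8 [600.7391198  313.94367274]
205 w [792.7136375  293.42079598] wFL [-10.13943253 287.98121545] s8 FL [259.63543833 482.13706   ] t8 [601.18392947 307.86449182]
```

All views agree: lip top is at z≈190, so 34 mm remain.

Call:
{"method": "drive_tool", "body": {
  "deltas": [
    {"hand": 1, "tx": 0, "ty": -0.15, "tz": -0.012, "wx": 0, "wy": 0, "wz": 0},
    {"hand": 1, "tx": 0, "ty": -0.2, "tz": -0.016, "wx": 0, "wy": 0, "wz": 0},
    {"hand": 1, "tx": 0, "ty": -0.2, "tz": -0.016, "wx": 0, "wy": 0, "wz": 0},
    {"hand": 1, "tx": 0, "ty": -0.15, "tz": -0.012, "wx": 0, "wy": 0, "wz": 0},
    {"hand": 1, "tx": 0, "ty": -0.1, "tz": -0.008, "wx": 0, "wy": 0, "wz": 0},
    {"hand": 1, "tx": 0, "ty": -0.05, "tz": 0, "wx": 0, "wy": 0, "wz": 0},
    {"hand": 1, "tx": 0, "ty": 0, "tz": 0, "wx": 0, "wy": 0, "wz": 0},
    {"hand": 1, "tx": 0, "ty": 0, "tz": 0, "wx": 0, "wy": 0, "wz": 0}
  ]
}}

```text
time: 11.03
tool_pos: [631.9, 23.1, 198.5]
tcp_rot: [-1.654, -0.011, -1.593]
contact_force: [-0.0, 0.0, 0.3]
grip_width: 0.5
```

```bash
python3 st.py; python3 - <<'E'
from h import *
m=camera_model("wrist");np.save("w9m.npy",m,allow_pickle=True)
w=capture("wrist");np.save("w9.npy",w)
a=capture("side");crop(a,120,60,160,120,5,"pics/s9.png");np.save("s9.npy",a)
a=capture("top");np.save("t9.npy",a);crop(a,180,80,120,90,6,"pics/t9.png")
crop(w,352,100,160,120,5,"pics/w9.png")
S=camera_model("side");T=camera_model("top")
for z in(215,220,225,230): print(z,"w",(proj(m,[624.1,-100.3,z])-[352,100]+.5)*5-.5,"s9",(proj(S,[624.1,-100.3,z])-[120,60]+.5)*5-.5,"t9",(proj(T,[624.1,-100.3,z])-[180,80]+.5)*6-.5)
print("tip w",(proj(m,[642.5,-107.9,224.2])-[352,100]+.5)*5-.5)
E
```

```text
11.0333 [-0.142  0.712  2.332  3.022  1.39  -1.57 ] [631.869  23.091 198.51 ] [-1.654 -0.011 -1.593] [-0.041  0.009  0.282]
[[-0.023 -0.084  0.996]
 [-1.    -0.009 -0.023]
 [ 0.011 -0.996 -0.084]]
215 w [715.15849947 660.21859445] s9 [488.19599204 324.24240839] t9 [602.08269314 295.58115522]
220 w [730.15829631 616.81167744] s9 [487.87897079 314.92797853] t9 [602.53671   289.3761402]
225 w [745.5262871  572.33926833] s9 [487.56058159 305.57335693] t9 [602.99385954 283.12831126]
230 w [761.27619719 526.76164834] s9 [487.24081558 296.17828288] t9 [603.45417428 276.83722373]
tip w [676.79851754 509.2726232 ]
```

View pics/s9.png

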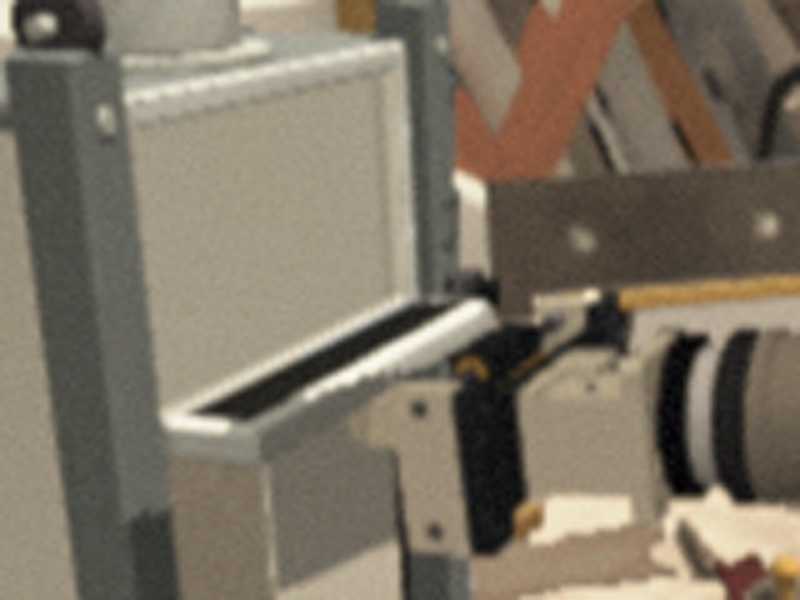

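View pics/t9.png

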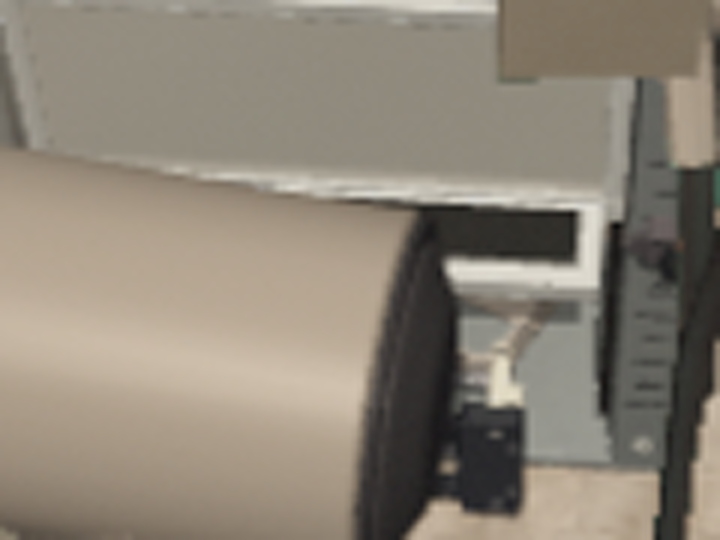

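View pics/w9.png

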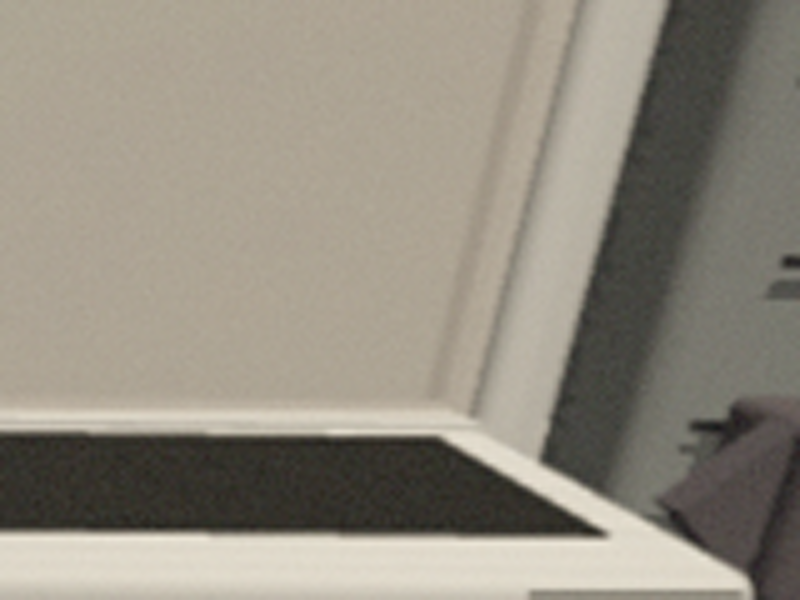

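Lip top is ≈224.7 and the pointer tip ≈224–225, level within about 1 mm. I'll drop the fingers and back out.

Call:
{"method": "drive_tool", "body": {
  "deltas": [
    {"hand": 1, "tx": 0, "ty": 0.2, "tz": 0.01, "wx": 0, "wy": 0, "wz": 0},
    {"hand": 1, "tx": 0, "ty": 0.3, "tz": 0.02, "wx": 0, "wy": 0, "wz": 0},
    {"hand": 1, "tx": 0, "ty": 0.2, "tz": 0, "wx": 0, "wy": 0, "wz": 0},
    {"hand": 1, "tx": 0, "ty": 0, "tz": 0, "wx": 0, "wy": 0, "wz": 0},
    {"hand": 1, "tx": 0, "ty": 0, "tz": -0.7, "wx": 0, "wy": 0, "wz": 0},
    {"hand": 1, "tx": 0, "ty": 0, "tz": -0.9, "wx": 0, "wy": 0, "wz": 0},
    {"hand": 1, "tx": 0, "ty": 0, "tz": -0.8, "wx": 0, "wy": 0, "wz": 0},
    {"hand": 1, "tx": 0, "ty": 0, "tz": 0, "wx": 0, "wy": 0, "wz": 0}
  ]
}}

```text
time: 11.85
tool_pos: [531.0, 25.5, 177.5]
tcp_rot: [-1.662, -0.01, -1.594]
contact_force: [1.2, 0.7, -0.7]
grip_width: 0.7
```

```bash
python3 st.py; python3 - <<'E'
from h import *
m=camera_model("wrist");np.save("w10m.npy",m,allow_pickle=True)
w=capture("wrist");np.save("w10.npy",w)
a=capture("side");crop(a,120,60,160,120,5,"pics/s10.png")
crop(w,312,80,200,150,4,"pics/w10.png")
for z in(215,220,225,230): print(z,"w",(proj(m,[624.1,-100.3,z])-[312,80]+.5)*4-.5)
print("tip w",(proj(m,[642.5,-107.9,224.2])-[312,80]+.5)*4-.5)
E
cat > path.py <<'E'
from ik import *
np.set_printoptions(precision=2,suppress=True)
from plant import get_obs
q=get_obs()['joint_positions']
for X,pd,yw in [((540,25,190),5,0),((500,60,280),5,8),((460,80,320),10,12)]+[((440,100,320),a,25) for a in range(10,91,10)]+[((481,250,150),90,25),((481,250,34),90,25)]:
    q,c=ik(np.array(X,float),Rtool(np.radians(pd),np.radians(yw)),q);print(X,pd,yw,q,round(c,3))
E
python3 path.py
```

```text
11.85 [-0.196  0.875  2.608  2.965  1.816 -1.639] [530.983  25.455 177.481] [-1.662 -0.01  -1.594] [ 1.192  0.692 -0.71 ]
[[-0.023 -0.092  0.996]
 [-1.    -0.007 -0.024]
 [ 0.01  -0.996 -0.092]]
215 w [383.26943922 272.99694673]
220 w [388.24419203 248.49075591]
225 w [393.29749694 223.59760857]
230 w [398.43122929 198.30826663]
tip w [382.92826945 211.89795844]
(540, 25, 190) 5 0 [-0.26  0.11  2.18  1.44  0.28 -3.11] 97.353
(500, 60, 280) 5 8 [-0.2  -0.13  2.26  1.43  0.28 -3.11] 56.121
(460, 80, 320) 10 12 [-0.2  -0.27  2.32  1.41  0.32 -3.11] 26.697
(440, 100, 320) 10 25 [-0.31 -0.31  2.33  1.3   0.58 -3.11] 32.053
(440, 100, 320) 20 25 [-0.32 -0.27  2.3   1.23  0.6  -3.11] 12.847
(440, 100, 320) 30 25 [-0.34 -0.24  2.28  1.16  0.65 -3.11] 2.295
(440, 100, 320) 40 25 [-0.33 -0.22  2.22  0.99  0.69 -2.99] 0.0
(440, 100, 320) 50 25 [-0.23 -0.18  2.09  0.62  0.75 -2.59] 0.0
(440, 100, 320) 60 25 [-0.14 -0.12  1.95  0.36  0.89 -2.31] 0.0
(440, 100, 320) 70 25 [-0.06 -0.04  1.82  0.19  1.06 -2.13] 0.0
(440, 100, 320) 80 25 [ 0.    0.05  1.69  0.08  1.25 -2.02] 0.0
(440, 100, 320) 90 25 [ 0.05  0.15  1.56  0.    1.43 -1.95] 0.0
(481, 250, 150) 90 25 [ 0.34  0.46  1.61  0.    1.07 -1.67] 0.0
(481, 250, 34) 90 25 [ 0.34  0.62  1.71 -0.    0.81 -1.67] 0.0
```

View pics/s10.png

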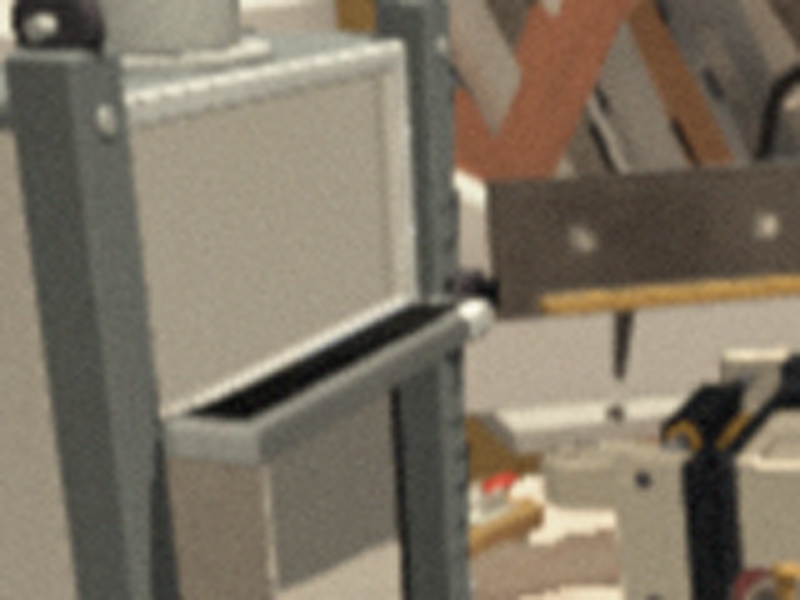

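View pics/w10.png

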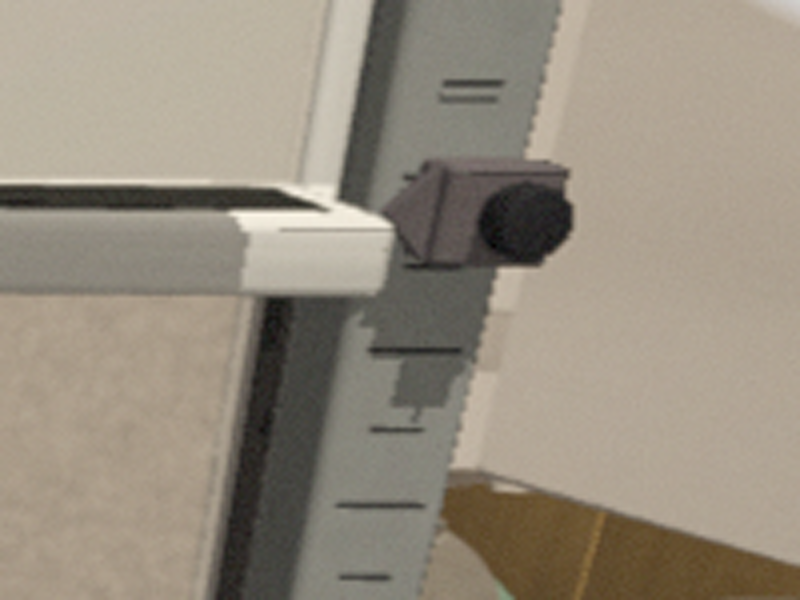

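The lip stands alone with the pointer tip at its top edge (both project to z≈224–225). I'll fix the q6 offset in my model and plan the way to the button.

```bash
sed -i "s/return R.from_matrix(np.array(\[x,y,z\]).T)/return R.from_matrix(np.array([x,y,z]).T)*R.from_euler('z',np.pi)/" ik.py; python3 path.py
```

```text
(540, 25, 190) 5 0 [-0.22  0.81  2.59  2.92  1.73 -1.63] 0.0
(500, 60, 280) 5 8 [-0.3   0.4   2.65  2.7   1.4  -1.53] 0.0
(460, 80, 320) 10 12 [-0.37  0.02  2.63  2.45  0.99 -1.26] 0.0
(440, 100, 320) 10 25 [-0.62  0.03  2.62  1.95  1.18 -1.11] 0.0
(440, 100, 320) 20 25 [-0.55 -0.14  2.49  1.73  0.91 -0.73] 0.0
(440, 100, 320) 30 25 [-0.44 -0.21  2.36  1.39  0.75 -0.31] 0.0
(440, 100, 320) 40 25 [-0.33 -0.22  2.22  0.99  0.69  0.15] 0.0
(440, 100, 320) 50 25 [-0.23 -0.18  2.09  0.62  0.75  0.55] 0.0
(440, 100, 320) 60 25 [-0.14 -0.12  1.95  0.36  0.89  0.83] 0.0
(440, 100, 320) 70 25 [-0.06 -0.04  1.82  0.19  1.06  1.01] 0.0
(440, 100, 320) 80 25 [0.   0.05 1.69 0.08 1.25 1.12] 0.0
(440, 100, 320) 90 25 [0.05 0.15 1.56 0.   1.43 1.19] 0.0
(481, 250, 150) 90 25 [0.34 0.46 1.61 0.   1.07 1.47] 0.0
(481, 250, 34) 90 25 [ 0.34  0.62  1.71 -0.    0.81  1.47] 0.0
```

Call:
{"method": "drive_tool", "body": {
  "deltas": [
    {"hand": 1, "tx": -0.3, "ty": -0.6, "tz": -0.35, "wx": 0, "wy": 0, "wz": 0},
    {"hand": 1, "tx": -0.3, "ty": -0.6, "tz": -0.35, "wx": 0, "wy": 0, "wz": 0},
    {"hand": 1, "tx": -0.3, "ty": -0.6, "tz": -0.3, "wx": 0, "wy": 0, "wz": 0},
    {"hand": 1, "tx": -0.3, "ty": -0.6, "tz": -0.3, "wx": 0, "wy": 0, "wz": 0},
    {"hand": 1, "tx": -0.3, "ty": -0.6, "tz": -0.3, "wx": 0, "wy": 0, "wz": 0},
    {"hand": 1, "tx": -0.3, "ty": -0.6, "tz": -0.3, "wx": -0.5, "wy": -0.5, "wz": 0},
    {"hand": 1, "tx": 0, "ty": 0, "tz": 0, "wx": -0.5, "wy": -0.9, "wz": 0},
    {"hand": 1, "tx": 0, "ty": 0, "tz": 0, "wx": -0.5, "wy": -0.9, "wz": 0},
    {"hand": 1, "tx": 0, "ty": 0, "tz": 0, "wx": -0.5, "wy": -0.9, "wz": 0},
    {"hand": 1, "tx": 0, "ty": 0, "tz": 0, "wx": -0.5, "wy": -0.9, "wz": 0},
    {"hand": 1, "tx": 0, "ty": 0, "tz": 0, "wx": 0, "wy": -0.9, "wz": 0},
    {"hand": 1, "tx": 0, "ty": 0, "tz": 0, "wx": 0, "wy": 0, "wz": 0}
  ]
}}

```text
time: 12.95
tool_pos: [482.2, 98.9, 325.4]
tcp_rot: [-1.775, 0.05, -1.283]
contact_force: [0.5, -0.9, 0.2]
grip_width: 0.3
```

```bash
python3 st.py
```

```text
12.95 [-0.338  0.022  2.533  2.323  0.921 -1.094] [482.234  98.93  325.363] [-1.775  0.05  -1.283] [ 0.526 -0.888  0.232]
[[ 0.283 -0.209  0.936]
 [-0.958 -0.01   0.287]
 [-0.05  -0.978 -0.203]]
```

Call:
{"method": "drive_tool", "body": {
  "deltas": [
    {"hand": 1, "tx": 0, "ty": 0, "tz": -0.3, "wx": 0, "wy": -1, "wz": -0.2},
    {"hand": 1, "tx": 0, "ty": 0, "tz": -0.3, "wx": 0, "wy": -1, "wz": -0.2},
    {"hand": 1, "tx": 0, "ty": 0, "tz": -0.2, "wx": -0.9, "wy": 0, "wz": 0},
    {"hand": 1, "tx": 0, "ty": 0, "tz": 0, "wx": -0.9, "wy": 0, "wz": 0},
    {"hand": 1, "tx": 0, "ty": 0, "tz": 0, "wx": -0.9, "wy": 0, "wz": 0},
    {"hand": 1, "tx": 0, "ty": 0, "tz": 0, "wx": -0.9, "wy": 0, "wz": 0},
    {"hand": 1, "tx": 0, "ty": 0, "tz": 0, "wx": -0.9, "wy": 0, "wz": 0},
    {"hand": 1, "tx": 0, "ty": 0, "tz": 0, "wx": -0.9, "wy": 0, "wz": 0},
    {"hand": 1, "tx": 0, "ty": 0, "tz": 0, "wx": -0.9, "wy": 0, "wz": 0},
    {"hand": 1, "tx": 0, "ty": 0, "tz": 0, "wx": -0.9, "wy": 0, "wz": 0},
    {"hand": 1, "tx": 0, "ty": 0, "tz": 0, "wx": -1, "wy": 0, "wz": 0},
    {"hand": 1, "tx": 0, "ty": 0, "tz": 0, "wx": -1, "wy": 0, "wz": 0},
    {"hand": 1, "tx": 0, "ty": 0, "tz": 0, "wx": -1, "wy": 0, "wz": 0},
    {"hand": 1, "tx": 0, "ty": 0, "tz": 0, "wx": -1, "wy": 0, "wz": 0},
    {"hand": 1, "tx": 0, "ty": 0, "tz": 0, "wx": -1, "wy": 0, "wz": 0},
    {"hand": 1, "tx": 0, "ty": 0, "tz": 0, "wx": -1, "wy": 0, "wz": 0},
    {"hand": 1, "tx": 0, "ty": 0, "tz": 0, "wx": -1, "wy": 0, "wz": 0},
    {"hand": 1, "tx": 0, "ty": 0, "tz": 0, "wx": 0, "wy": 0, "wz": 0}
  ]
}}

```text
time: 14.45
tool_pos: [460.4, 95.2, 330.7]
tcp_rot: [-2.996, 0.056, -1.141]
contact_force: [-0.9, 0.3, -0.6]
grip_width: 0.0
```

```bash
python3 st.py
```

```text
14.45 [-0.035  0.108  1.593  0.118  1.337  1.089] [460.395  95.218 330.656] [-2.996  0.056 -1.141] [-0.887  0.255 -0.565]
[[ 0.416 -0.903  0.109]
 [-0.908 -0.405  0.11 ]
 [-0.056 -0.145 -0.988]]
```

Call:
{"method": "drive_tool", "body": {
  "deltas": [
    {"hand": 1, "tx": 0, "ty": 0, "tz": 0, "wx": -0.83, "wy": 0.33, "wz": 0},
    {"hand": 1, "tx": 0, "ty": 0, "tz": 0, "wx": -0.83, "wy": 0.33, "wz": 0},
    {"hand": 1, "tx": -0.47, "ty": -0.3, "tz": 0.7, "wx": 0, "wy": 0, "wz": 0},
    {"hand": 1, "tx": -0.47, "ty": -0.3, "tz": 0.7, "wx": 0, "wy": 0, "wz": 0},
    {"hand": 1, "tx": -0.47, "ty": -0.3, "tz": 0.7, "wx": 0, "wy": 0, "wz": 0},
    {"hand": 1, "tx": -0.47, "ty": -0.3, "tz": 0.7, "wx": 0, "wy": 0, "wz": 0},
    {"hand": 1, "tx": -0.47, "ty": -0.3, "tz": 0.7, "wx": 0, "wy": 0, "wz": 0},
    {"hand": 1, "tx": -0.47, "ty": -0.3, "tz": 0.7, "wx": 0, "wy": 0, "wz": 0},
    {"hand": 1, "tx": -0.47, "ty": -0.3, "tz": 0.7, "wx": 0, "wy": 0, "wz": 0},
    {"hand": 1, "tx": 0, "ty": 0, "tz": 0, "wx": 0, "wy": 0, "wz": 0}
  ]
}}

```text
time: 15.28
tool_pos: [478.1, 249.0, 128.0]
tcp_rot: [3.135, 0.001, -1.147]
contact_force: [-2.1, -0.6, -0.4]
grip_width: 0.2
```

```bash
python3 st.py;  python3 - <<'E'
from h import *
m=camera_model("wrist");np.save("w11m.npy",m,allow_pickle=True)
w=capture("wrist");np.save("w11.npy",w);crop(w,0,0,512,384,1.5625,"pics/w11.png")
a=capture("side");crop(a,120,100,240,180,3.3,"pics/s11.png")
E
```

```text
15.2833 [0.338 0.486 1.636 0.001 1.026 1.485] [478.053 249.014 128.028] [ 3.135  0.001 -1.147] [-2.134 -0.597 -0.395]
[[ 0.411 -0.912 -0.006]
 [-0.912 -0.411 -0.002]
 [-0.001  0.007 -1.   ]]
```

View pics/w11.png

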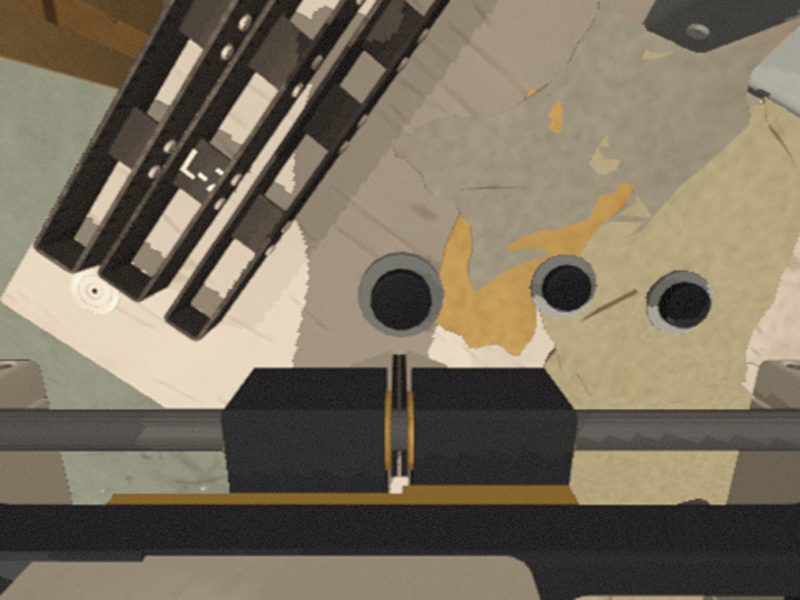

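View pics/s11.png

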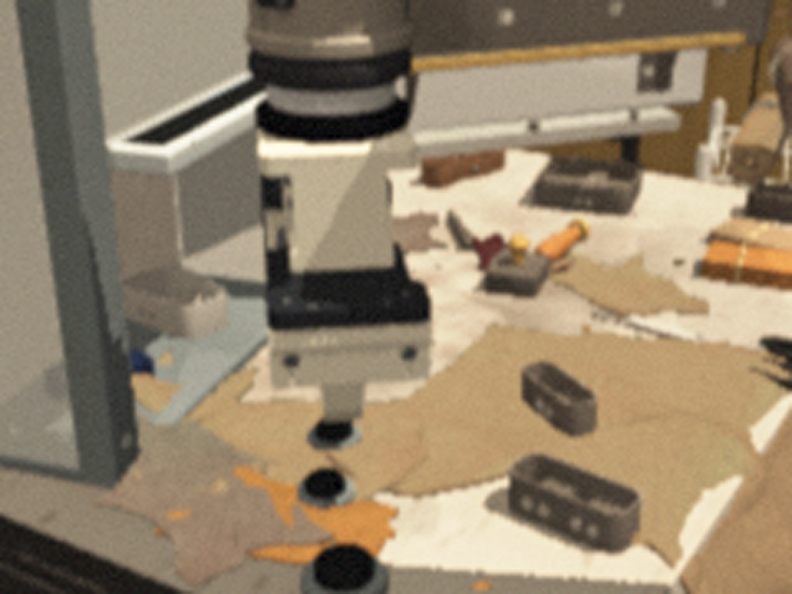

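```bash
python3 - <<'E'
from h import *
m=np.load("w11m.npy",allow_pickle=True).item();T=camera_model("top");S=camera_model("side")
c=lambda o,s,p:(o[0]+(p[0]+.5)/s-.5,o[1]+(p[1]+.5)/s-.5)
w=c((0,0),1.5625,(401,299))
print(tri([m,T,S],[w,c((140,140),6,(98,377)),c((190,210),6,(203,362))]))
print(tri([m,T],[w,c((140,140),6,(98,377))]),onplane(m,w,22))
E
```

```text
(array([481.08504212, 249.69571117,  20.22402902]), [array([0.17, 0.23]), array([-0.01, -0.25]), array([0.58, 0.37])])
(array([480.85422697, 249.84209465,  18.98145505]), [array([-0.09,  0.01]), array([ 0.01, -0.  ])]) [481.68641413 250.13967853  22.        ]
```

Call:
{"method": "drive_tool", "body": {
  "deltas": [
    {"hand": 1, "tx": 0.015, "ty": -0.075, "tz": 0.6, "wx": 0, "wy": 0, "wz": 0},
    {"hand": 1, "tx": 0, "ty": 0, "tz": 0.7, "wx": 0, "wy": 0, "wz": 0},
    {"hand": 1, "tx": 0, "ty": 0, "tz": 0.5, "wx": 0, "wy": 0, "wz": 0},
    {"hand": 1, "tx": 0, "ty": 0, "tz": 0.3, "wx": 0, "wy": 0, "wz": 0},
    {"hand": 1, "tx": 0, "ty": 0, "tz": 0.1, "wx": 0, "wy": 0, "wz": 0},
    {"hand": 1, "tx": 0, "ty": 0, "tz": 0.1, "wx": 0, "wy": 0, "wz": 0},
    {"hand": 1, "tx": 0, "ty": 0, "tz": 0, "wx": 0, "wy": 0, "wz": 0}
  ]
}}

```text
time: 15.97
tool_pos: [485.0, 245.0, 42.2]
tcp_rot: [-3.141, -0.005, -1.152]
contact_force: [0.2, -0.2, 0.1]
grip_width: 0.4
```

```bash
python3 st.py;  python3 - <<'E'
from h import *
a=capture("side");crop(a,180,200,100,90,6,"pics/s12.png")
E
```

```text
15.9667 [ 0.329  0.61   1.705 -0.006  0.826  1.485] [484.993 245.033  42.246] [-3.141 -0.005 -1.152] [ 0.212 -0.172  0.121]
[[ 0.407 -0.913  0.002]
 [-0.913 -0.407 -0.004]
 [ 0.005 -0.    -1.   ]]
```

View pics/s12.png

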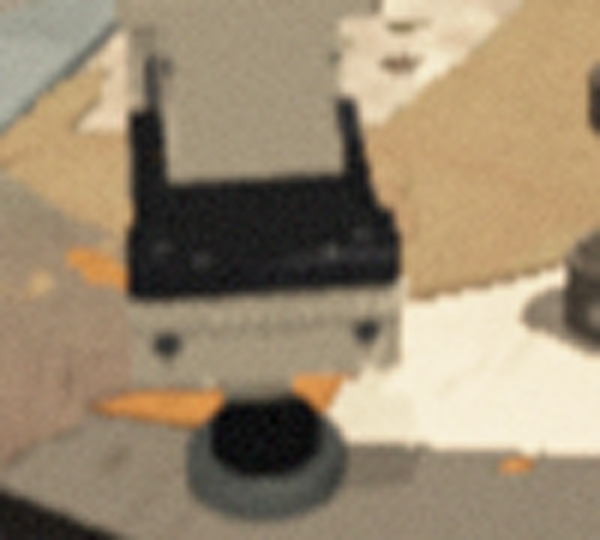

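Call:
{"method": "drive_tool", "body": {
  "deltas": [
    {"hand": 1, "tx": -0.15, "ty": 0.04, "tz": 0, "wx": 0, "wy": 0, "wz": 0},
    {"hand": 1, "tx": 0, "ty": 0, "tz": 0.1, "wx": 0, "wy": 0, "wz": 0},
    {"hand": 1, "tx": 0, "ty": 0, "tz": 0.1, "wx": 0, "wy": 0, "wz": 0},
    {"hand": 1, "tx": 0, "ty": 0, "tz": 0.1, "wx": 0, "wy": 0, "wz": 0},
    {"hand": 1, "tx": 0, "ty": 0, "tz": 0.1, "wx": 0, "wy": 0, "wz": 0},
    {"hand": 1, "tx": 0, "ty": 0, "tz": 0, "wx": 0, "wy": 0, "wz": 0}
  ]
}}

```text
time: 16.52
tool_pos: [481.0, 250.6, 29.5]
tcp_rot: [-3.14, -0.005, -1.151]
contact_force: [-11.1, -0.9, 41.2]
grip_width: 0.4
```

```bash
python3 st.py;  python3 - <<'E'
from h import *
a=capture("side");crop(a,190,220,70,65,10,"pics/s13.png")
E
```

```text
16.5167 [ 0.342  0.629  1.716 -0.007  0.795  1.497] [481.    250.632  29.516] [-3.14  -0.005 -1.151] [-11.141  -0.905  41.225]
[[ 0.408 -0.913  0.003]
 [-0.913 -0.408 -0.004]
 [ 0.005 -0.001 -1.   ]]
```

View pics/s13.png

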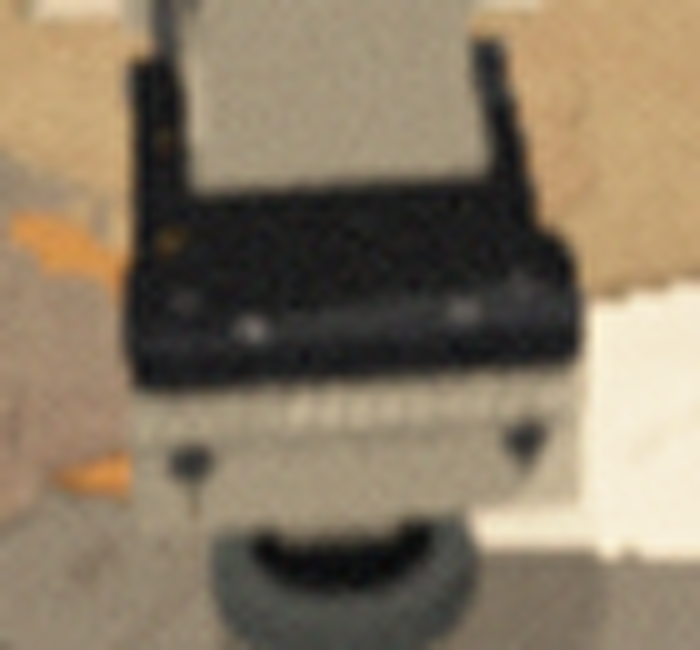

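The button is sunk nearly flush with its rim, against a hard stop at 41 N (the spring is only 5 N). Lifting off.

Call:
{"method": "drive_tool", "body": {
  "deltas": [
    {"hand": 1, "tx": 0, "ty": 0, "tz": 0, "wx": 0, "wy": 0, "wz": 0},
    {"hand": 1, "tx": 0, "ty": 0, "tz": -0.3, "wx": 0, "wy": 0, "wz": 0},
    {"hand": 1, "tx": 0, "ty": 0, "tz": -0.7, "wx": 0, "wy": 0, "wz": 0},
    {"hand": 1, "tx": 0, "ty": 0, "tz": -0.9, "wx": 0, "wy": 0, "wz": 0},
    {"hand": 1, "tx": 0, "ty": 0, "tz": -0.9, "wx": 0, "wy": 0, "wz": 0},
    {"hand": 1, "tx": 0, "ty": 0, "tz": -0.5, "wx": 0, "wy": 0, "wz": 0},
    {"hand": 1, "tx": 0, "ty": 0, "tz": 0, "wx": 0, "wy": 0, "wz": 0},
    {"hand": 1, "tx": 0, "ty": 0, "tz": 0, "wx": 0, "wy": 0, "wz": 0}
  ]
}}

```text
time: 17.23
tool_pos: [480.7, 250.5, 157.7]
tcp_rot: [3.141, -0.005, -1.151]
contact_force: [-0.3, -0.3, -1.1]
grip_width: 0.9
```

```bash
python3 st.py;  python3 - <<'E'
from h import *
a=capture("side");crop(a,120,80,160,120,5,"pics/s14.png");crop(a,180,200,100,90,6,"pics/s14b.png")
b=capture("top");crop(b,0,0,512,384,1.5625,"pics/t14.png");crop(b,180,80,120,90,6,"pics/t14b.png")
T=camera_model("top");print("lip FR z=225 in t14b",(proj(T,[624.1,-100.3,225])-[180,80]+.5)*6-.5)
E
```

```text
17.2333 [ 0.342  0.453  1.597 -0.006  1.091  1.496] [480.728 250.519 157.725] [ 3.141 -0.005 -1.151] [-0.284 -0.296 -1.135]
[[ 0.408 -0.913  0.002]
 [-0.913 -0.408 -0.005]
 [ 0.005  0.    -1.   ]]
lip FR z=225 in t14b [602.99385954 283.12831126]
```

View pics/s14b.png

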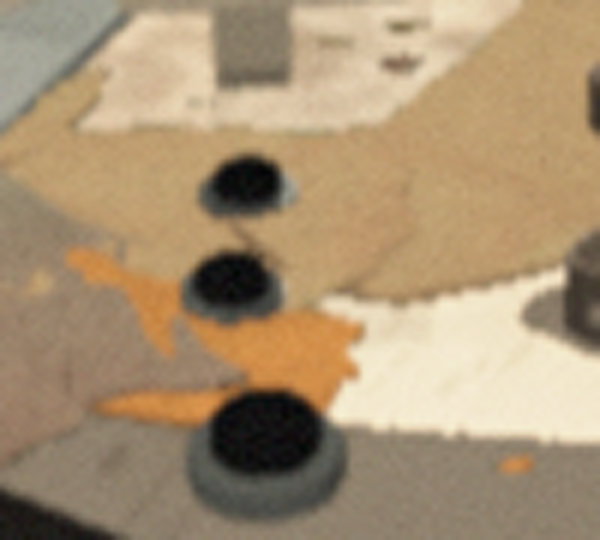

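View pics/t14.png

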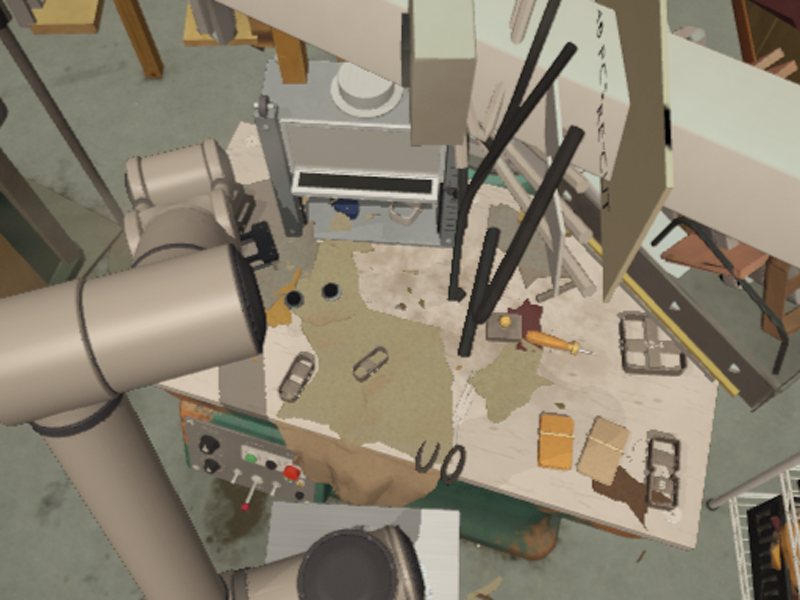

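View pics/t14b.png

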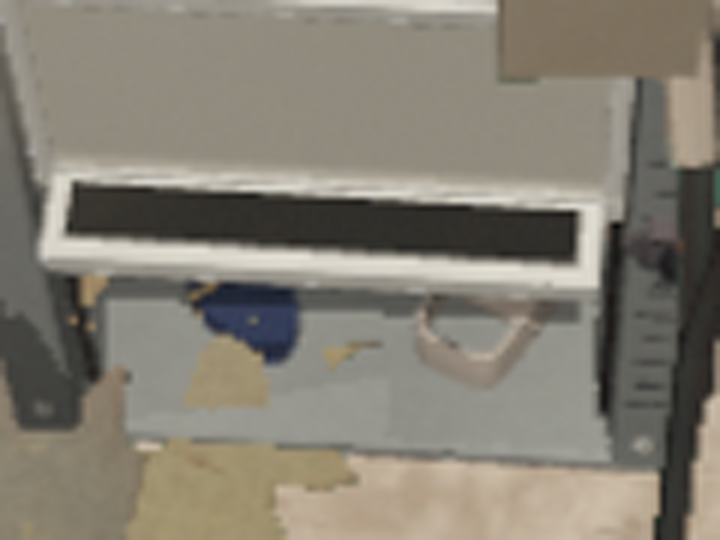

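The lip still has its corner at (602,285), which matches z≈224. The button is out again, and the dies and other things sit where they were. Handing in.

```bash
python3 -c "
from plant import *
print(close_job())"
```

```text
the job is handed in; nothing more can be done
None
```

The window stands level with the pointer and the fan button has been pressed. I handed the job in at about 17.5 s of the 48 s; no verdict was reported.

- **Window:** I pushed it up from beneath with closed fingertips, without gripping, by about 108 mm. Its lip top measured about 224–225 mm before and after I backed out. The pointer tip measured about 224 mm, so they agree within about 1 mm. The last top view shows the lip still there.
- **Button:** I pressed the largest of the three, left of the booth's front at about (481, 250, 20) mm. It went in to a hard stop at 41 N, well above its 5 N spring, with some side force (11 N). The last picture shows it out again. I could not read its travel directly, so "fully in" rests on that force and on the button looking nearly flush in the picture.
- **Last checks:** The arm was clear, with about 1 N at the wrist, which is noise level. The pointer and the things lying about show no visible movement. I did not measure each of them. In that last view the black rails to the left are hidden behind the arm.

One hiccup: the wrist first ran into its last joint's limit while tilting. I turned the tool half round in free air and carried on.

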